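# Fish a tally counter out from under a bench riser

### The arm

A 7-joint arm with a two-finger parallel gripper is mounted at the origin on a cart in front of the work surface, level with it; the furniture and walls round the work are solid. World frame = base frame: x ahead of the robot, y to its left, z up, the work surface at z = 0. Lengths are in m, angles in rad, forces in N, time in s.
With the tool pointing down it reaches from about 0.425 to 0.875 m from the base axis. Payload 4.7 kg.
Tool frame: the origin (TCP) lies on the mounting face of the last link; the fingertips stand 182 mm ahead of it and the grasp point (between the pads) lies 164 mm ahead of it; x points along the fingers, y is the direction in which the jaws open and shut, and the axes are right-handed (so a half turn about x gives the same grasp; the last joint's range is limited). The gripper opens to 87 mm and grips with 3 to 60 N. Pads are 19 mm wide; open, the fingers measure 117 mm over their backs; the gripper's body (75 mm by 190 mm) begins 51 mm behind the grasp point.
Start: joints at [1.298, 0.321, -0.07, 1.45, 0.023, 1.371, -0.057], TCP at [0.184, -0.623, 0.405] pointing down, gripper open.
Joint ranges: [-2.86, 2.86], [-0.3, 2.09], [-1.38, 1.24], [0.06, 2.45], [-1.56, 4.7], [0.09, 2.05], [-2.69, 2.69]. Speed limits (rad/s): [2.57, 2.57, 3.14, 3.14, 3.14, 3.14, 3.14].

### API

Orientations are given as a rotation vector (axis times angle).
In Python, from bench import monitor, get_image, ctrl gives the robot as it stands.
- The arm moves only by the shell command python3 -m creep 'ROWS' [FORCE]. ROWS is JSON, a list of rows, each a list of 7 numbers: the shift along the tool's x, y, z in mm, then the turn, a rotation vector about the tool's x, y, z in rad, then the finger opening in mm, from 0 to 87. A call has 1 to 5 rows; each row shifts and turns the commanded pose from where the row before left it, along the tool's axes as they then stand; what a row does not reach is not made up. A row lasts 1/10 s, in which the tool goes at most 50 mm and 8.59 degrees, less where a joint would pass 70% of its speed; a pose out of reach is approached as far as the arm can. A call is refused whole if a number of a shift passes 50 or a number of a turn 0.15, either way. A call with a gripper value outside its range is refused whole. The fingers move at their own pace and stop on an object; FORCE is the grip in N (left out, the last holds). Time passes only in rows, so rows that do not move let the fingers close. It gives the time, the measured TCP pose, the force and the opening at its end, in the units of the state.
- monitor.get_state(): the state, without advancing time (a new reading comes with each control period).
- get_image(name): name is "side" or "top" or "wrist"; returns a dict with "img" (400x640x3 uint8, red, green, blue), "mtx" (3x3 intrinsics, pixels), "view" (4x4, takes a point from world to camera coordinates). Camera axes: x right, y up, looking along -z (the intrinsics and any distortion apply to the point x, -y, -z); pixel columns grow to the right and rows downward; lengths in m; the calibration is good to about 2 mm. A picture is of the moment at which its call begins. There is no depth.
- ctrl.close_job(): hands the job in, once; it reports no verdict.
The state is a dict: "time": time; "joint_positions": joint angles; "qd": joint speeds; "joint_torque": joint torques, N m; "position": TCP position; "tool_rot": TCP orientation; "ft_force": force on the tool from outside, world axes, zero at the start; "torque": the same for the moment, N m; "grip_width": opening from 0.0 (shut) to 1.0 (fully open).
Only numpy, scipy, OpenCV 4.12 (cv2) and the standard library are available. Lean on these libraries where they do the work, as an engineer would, in place of code of your own. Each camera call takes 0.05 s, during which the arm holds its last target.

### The job

The tally counter has fallen off the low white riser and slid underneath it. Draw the hooked retriever out of its sleeve by the bare steel strip and put it down on the worktop, take it again by its orange handle, reach under the riser with it and drag the counter right out to the front without touching the counter with the gripper while it is under there. Then lay the retriever down on the worktop in front of the riser, clear of it, and set the counter upright in the middle of the blue pad on the riser, leaving the other things where they are.

Things in the scene. Friction and masses are not known exactly. Their poses are not given: they have to be found in the camera images.
- riser: Low white sheet-metal bench riser, fixed; 170 deep (x), 370 wide (y), 56 high. Origin on the worktop under its centre; its open front faces its own -x and the front edge is at x = -85 mm. Board 8 mm thick, so the gap beneath is 48 mm high, 356 mm wide inside, closed at both sides and at the back (inner face at x = +78 mm).
- pad (a point): Centre of the top face of the ribbed blue pad (110 mm in x, 120 mm in y, 3 mm thick) on the riser, at riser x = -28 mm, y = 0, z = 59 mm; axes as the riser's.
- sleeve: Fixed grey plastic sleeve on the worktop that covers the retriever's handle like a tunnel; 125 long (x), 62 wide over its flanges, 26 high; inside 28 wide and 22 high, no floor. Origin on the worktop under its centre; mouth at x = +62 mm, far end closed. The retriever comes out only along the sleeve's +x, after about 120 mm of travel.
- retriever: Flat probe lying flat, 0.1 kg: orange handle 90x18x16 mm (x -45 to 45), flat steel strip 16 wide (z 3 to 9 mm) on to x = 160, then a hook bar (x 160 to 168, z 2 to 16) sticking out to the -y side to y = -52 (other end y = +8). Origin on its underside below the handle's middle, z up. It starts handle in the sleeve, axes as the sleeve's, 85 mm of strip showing.
- hook (a point): Middle of the free part of the hook's inner face (the face that drags): retriever x = 160, y = -30, z = 9 mm.
- counter: Hand tally counter, round white body 46 mm in diameter, black top, 25 mm high, with a side knob/lever that reaches to x = +32 mm (16 wide at most, y -3 to 9 mm, z 13 to 19 mm); 63 mm long in all, about 0.25 kg (metal). Origin on its underside, z up. At the start it lies upright on the worktop wholly or nearly wholly under the riser.
- counter_mid (a point): Centre of the counter's round body, on its underside: counter x = -9, y = +3 mm.
- timer: Bystander: white digital timer 24 x 72 x 60 mm standing near one end of the riser.
- bottle: Bystander: small white bottle with a red cap, 48 mm in diameter, 96 high, standing near one end of the riser.
- dish: Bystander: closed petri dish 61 mm in diameter, 16 high, on the worktop.

How it is judged:
On the way, in this order (a step that is already met when the one before it is completed fails the run):
1. the retriever is out of the sleeve, put down on the worktop and let go (horizontal distance between retriever and sleeve above 0.108 m and height (world z) of retriever below 0.01 m and height (world z) of hook below 0.02 m and contact force between the fingers and retriever below 0.1 N and linear speed of retriever below 0.02 m/s), for 0.1 s.
2. the retriever, held by its handle (the gripper within 70 mm of the handle's middle), touches the counter under the riser (contact force between retriever and counter above 0.05 N and contact force between the fingers and retriever above 0.5 N and horizontal distance between the grasp point and retriever below 0.07 m and x of counter_mid in the frame of riser above -0.085 m and height (world z) of counter_mid below 0.03 m).
3. the round body of the counter is out on the worktop in front of the riser (x of counter_mid in the frame of riser below -0.108 m and height (world z) of counter_mid below 0.03 m), for 0.1 s.
At the end, for the whole second after the job is handed in: The counter stands upright (tilt under 0.15 rad) and at rest on the riser's blue pad, centre of its round body within 30 mm of the pad's centre; the retriever lies on the worktop, at rest, its hook in front of the riser's front edge; both are released (horizontal distance between counter_mid and pad below 0.03 m and z of counter_mid in the frame of pad between -0.005 and 0.008 m and angle between counter's own z axis and vertical below 0.15 rad and linear speed of each of counter, retriever below 0.02 m/s and contact force between the fingers and counter below 0.1 N and x of hook in the frame of riser below -0.085 m and height (world z) of retriever below 0.02 m and height (world z) of hook below 0.03 m and contact force between the fingers and retriever below 0.1 N); the robot touches nothing.
It fails at once if the gripper or arm touched the counter while it was under the riser (x of counter_mid in the frame of riser above -0.085 m and height (world z) of counter_mid below 0.03 m and contact force between any of the fingers, the arm and counter above 0.2 N).
It fails at once if the timer was shifted by more than 30 mm or tipped (distance of timer from where it was at the start of the episode above 0.03 m or angle between timer's own z axis and vertical above 0.4 rad).
It fails at once if the reagent bottle was shifted by more than 30 mm or tipped (distance of bottle from where it was at the start of the episode above 0.03 m or angle between bottle's own z axis and vertical above 0.4 rad).
It fails at once if the petri dish was shifted by more than 30 mm or tipped (distance of dish from where it was at the start of the episode above 0.03 m or angle between dish's own z axis and vertical above 0.4 rad).
It also fails if it takes over 72 s, if anything falls off the work surface, if the arm or the gripper's body presses on something with over 40 N, if the wrist force passes 120 N, or if a joint passes its speed limit or range.

## Working session

There is one attempt and no reset: what is moved stays moved. The work goes in short steps, Python scripts to look and compute and a shell command to move; the robot and the scene stay as the last step left them, time stands still between calls to the robot, and variables do not carry over. Pictures are saved under pics/ and viewed, and the job is handed in when it is done.

```bash
ls; mkdir -p pics
python3 - <<'E'
from bench import monitor,get_image
import cv2
print(monitor.get_state())
for n in ["side","top","wrist"]:
    d=get_image(n); cv2.imwrite(f"pics/{n}0.png",d["img"][:,:,::-1]); print(n,d["mtx"].tolist(),d["view"].round(4).tolist(),[k for k in d])
E
```

```text
pics
{'time': 0.0, 'joint_positions': array([ 1.29809436,  0.32183109, -0.07007017,  1.45171012,  0.02261207,
        1.37078557, -0.05688953]), 'qd': array([ 0.00023535, -0.00032292,  0.00035749, -0.00010422,  0.00120452,
        0.00010296,  0.00014692]), 'joint_torque': array([-7.59193881e-04, -4.91289139e+01, -4.04056907e-01, -3.12527740e+01,
       -6.39858632e-02,  4.37482435e-02,  1.63453824e-04]), 'position': array([ 0.18377493, -0.62325773,  0.40363817]), 'tool_rot': array([ 2.06792165,  0.30067592, -2.06874215]), 'ft_force': array([-0.54840227, -0.21292883,  0.45158555]), 'torque': array([-0.02549511,  0.01686842,  0.00209357]), 'grip_width': 0.9984890651011813}
side [[411.19930714738257, 0.0, 319.5733666610077], [0.0, 411.19930714738257, 198.6037606498546], [0.0, 0.0, 1.0]] [[0.8747, -0.484, 0.025, -0.4498], [0.1497, 0.3188, 0.9359, -0.2423], [-0.4609, -0.8149, 0.3513, -0.3933], [0.0, 0.0, 0.0, 1.0]] ['img', 'mtx', 'view']
top [[414.4193850700489, 0.0, 323.29734472464787], [0.0, 414.4193850700489, 198.3807791171201], [0.0, 0.0, 1.0]] [[0.0219, -0.9998, -0.0035, 0.2278], [0.9994, 0.0218, 0.0271, -0.5989], [-0.0271, -0.0041, 0.9996, -1.1279], [0.0, 0.0, 0.0, 1.0]] ['img', 'mtx', 'view']
wrist [[353.0551996708199, 0.0, 321.16030554657607], [0.0, 353.0551996708199, 193.33657512412333], [0.0, 0.0, 1.0]] [[0.2824, -0.9593, -0.0019, -0.6475], [0.9209, 0.2716, -0.2796, 0.0335], [0.2688, 0.0773, 0.9601, -0.3911], [0.0, 0.0, 0.0, 1.0]] ['img', 'mtx', 'view']
```

View pics/top0.png

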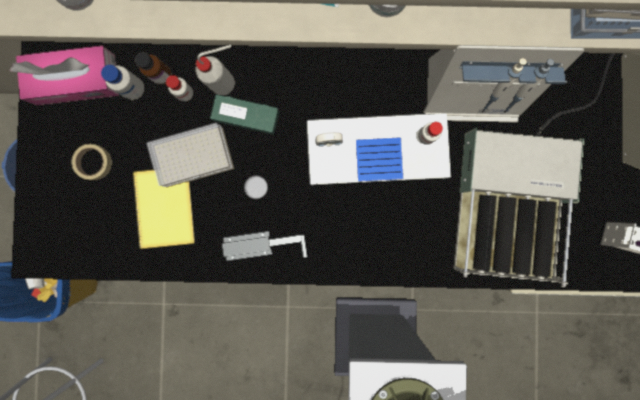

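View pics/side0.png

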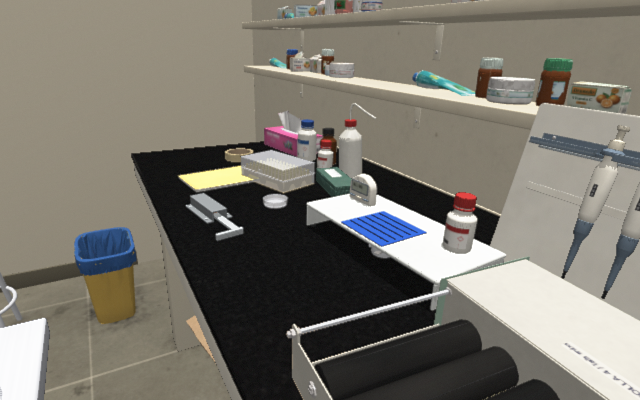

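View pics/wrist0.png

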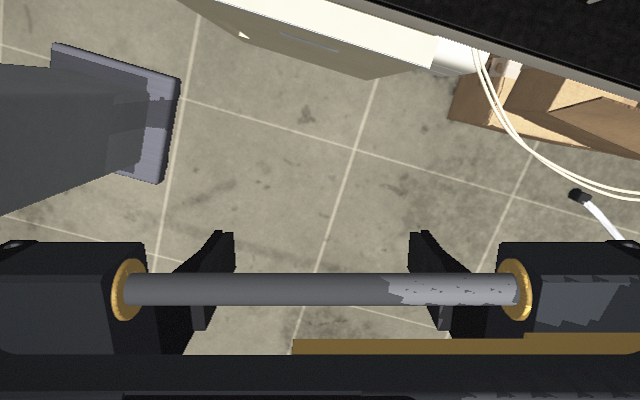

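The top view shows the riser (307–450, 115–185), the sleeve (222–272, 232–260), the hook near (305, 240–256) and the dish at (256, 187). The side view shows a white bit of the counter at (380, 250) under the front edge. I'll enlarge these areas.

```bash
cat > h.py <<'E'
import numpy as np, cv2
from bench import monitor,get_image
from scipy.spatial.transform import Rotation as R
def snap(n,f,box=None,s=1):
    d=get_image(n); im=d["img"][:,:,::-1].copy()
    cv2.imwrite(f"pics/{f}_raw.png",im); np.savez(f"pics/{f}.npz",mtx=d["mtx"],view=d["view"])
    crop(f,f,box,s)
def crop(src,f,box,s):
    im=cv2.imread(f"pics/{src}_raw.png")
    if box: x0,y0,x1,y1=box; im=im[y0:y1,x0:x1]
    cv2.imwrite(f"pics/{f}.png",cv2.resize(im,None,fx=s,fy=s,interpolation=cv2.INTER_CUBIC))
def px2w(f,u,v,z):
    d=np.load(f"pics/{f}.npz"); K,V=d["mtx"],d["view"]
    c=np.linalg.inv(K)@[u,v,1]; c=np.array([c[0],-c[1],-c[2]])
    r=V[:3,:3].T@c; o=-V[:3,:3].T@V[:3,3]
    return (o+r*(z-o[2])/r[2])
def w2px(f,p):
    d=np.load(f"pics/{f}.npz"); K,V=d["mtx"],d["view"]
    c=V[:3,:3]@np.asarray(p)+V[:3,3]; c=K@np.array([c[0],-c[1],-c[2]]); return c[:2]/c[2]
def st():
    s=monitor.get_state(); Rm=R.from_rotvec(s["tool_rot"]).as_matrix()
    return s,np.array(s["position"]),Rm
E
python3 - <<'E'
from h import *
snap("top","t1",(210,210,330,270),6)
crop("t1","t2",(295,100,460,200),4.8)
snap("side","s1",(300,180,460,280),5)
crop("s1","s2",(180,180,340,260),5)
E
```

```text
(no output)
```

View pics/t1.png

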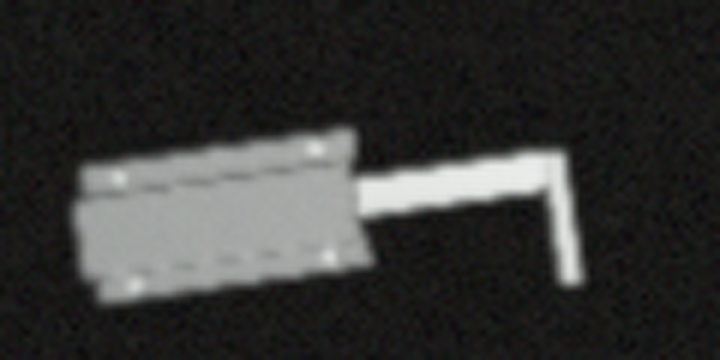

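View pics/t2.png

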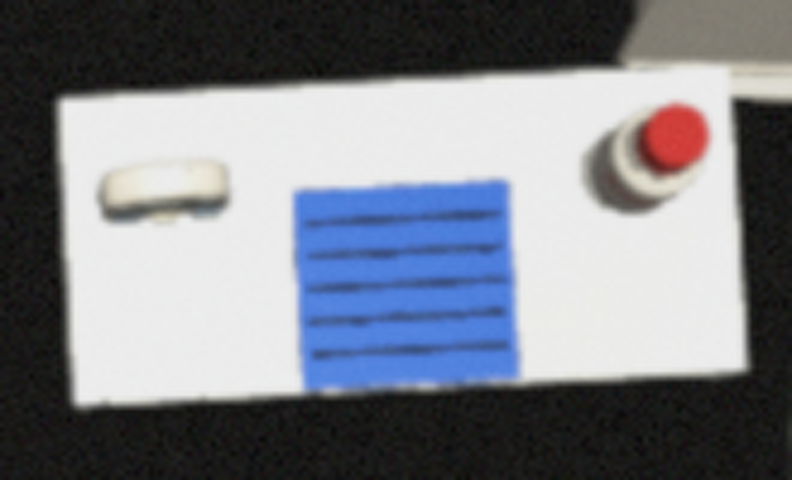

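View pics/s1.png

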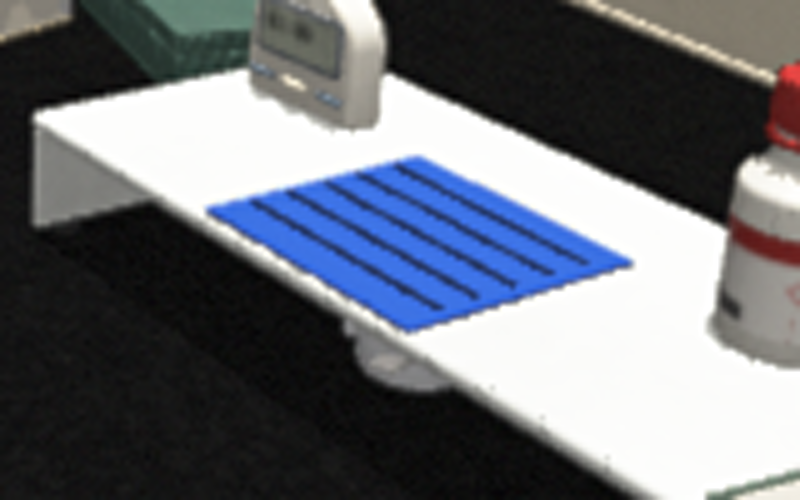

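View pics/s2.png

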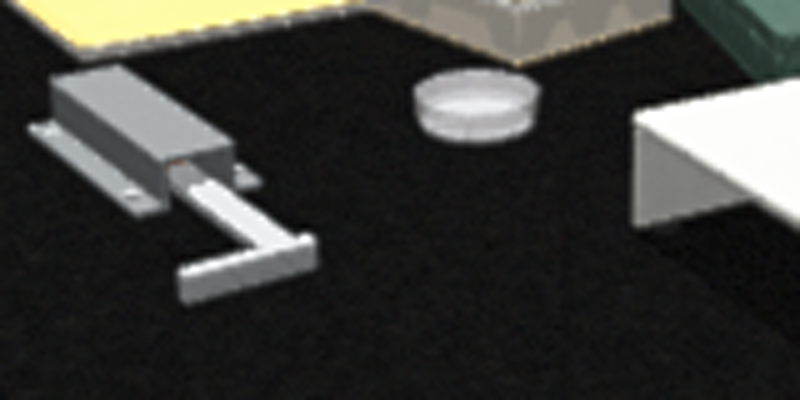

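Run:
```python
from h import *
f=lambda u,v,z:px2w("t1",u/4.8+295,v/4.8+100,z)
C=[f(58,97,.056),f(730,66,.056),f(748,370,.056),f(74,408,.056)]  # BL,BR,FR,FL (back = +x)
for c in C: print("riser",c.round(4))
C=np.array(C); cen=C.mean(0)
vx=(C[0]+C[1]-C[2]-C[3])/2; vy=(C[0]+C[3]-C[1]-C[2])/2
print(cen,np.linalg.norm(vx),np.linalg.norm(vy),np.degrees([np.arctan2(vx[1],vx[0]),np.arctan2(-vy[0],vy[1])]))
P=[f(*p,.059) for p in [(295,190),(508,181),(518,378),(305,390)]]; print("pad",np.mean(P,0))
g=lambda u,v,z:px2w("t1",u/6+210,v/6+210,z)
print("strip mouth",g(358,197.5,.009)); print("strip end", g(547,170,.009))
print("hook outer far corner",g(567,152,.016)," tip outer",g(585,284,.016),"tip inner",g(561,287,.016))
print("sleeve flange",g(80,165,.003),g(355,130,.003),g(375,265,.003),g(100,302,.003))
print("sleeve roof", g(75,203,.026),g(85,275,.026),g(358,172,.026), g(372,247,.026))
for p in [(382,258.4),(369,247),(391,257.2)]: print("ctr",px2w("s1",*p,0))
print("dish",px2w("t1",256,187,.01))
print("timer",f(165,185,.116),"bottle",f(675,138,.15))
```

```text
riser [0.7981 0.288  0.056 ]
riser [ 0.8231 -0.0811  0.056 ]
riser [ 0.6558 -0.0933  0.056 ]
riser [0.627  0.2753 0.056 ]
[0.72599492 0.09724456 0.056     ] 0.1696397042377102 0.36981555110617137 [4.20220589 4.17096426]
pad [0.69831981 0.09487728 0.059     ]
strip mouth [0.46880331 0.38480201 0.009     ]
strip end [0.48321266 0.2989667  0.009     ]
hook outer far corner [0.49203926 0.28971028 0.016     ]  tip outer [0.43264802 0.28018973 0.016     ] tip inner [0.4310538 0.2910138 0.016    ]
sleeve flange [0.48033337 0.51344757 0.003     ] [0.4991331  0.38774761 0.003     ] [0.43766587 0.37701948 0.003     ] [0.41798216 0.50250543 0.003     ]
sleeve roof [0.4649303  0.50962391 0.026     ] [0.43282043 0.50421538 0.026     ] [0.48163188 0.38286797 0.026     ] [0.44820911 0.37573195 0.026     ]
ctr [0.69336271 0.07977207 0.        ]
ctr [0.69848872 0.12925163 0.        ]
ctr [0.71173609 0.07589485 0.        ]
dish [0.62095487 0.42604549 0.01      ]
timer [0.74039418 0.22854751 0.116     ] bottle [ 0.76367582 -0.0266221   0.15      ]
```

```bash
cat >> h.py <<'E'
def rep(tgt=None,yaw=None):
    """tgt: grasp-point xyz; yaw: direction (deg) of tool y in world, tool down"""
    s,p,Rm=st(); g=p+.164*Rm[:,0]
    print("t",round(s["time"],2),"tcp",p.round(4),"grasp",g.round(4),"toolY yaw",np.degrees(np.arctan2(Rm[1,1],Rm[0,1])).round(2),"x",Rm[:,0].round(3),"F",np.round(s["ft_force"],1),"w",round(s["grip_width"]*87,1),"q",np.round(s["joint_positions"],2))
    if tgt is not None: print("  shift tool mm",(Rm.T@(np.array(tgt)-g)*1000).round(1))
    if yaw is not None:
        c,n=np.cos(np.radians(yaw)),np.sin(np.radians(yaw))
        y=np.array([c,n,0]);x=np.array([0,0,-1.]);Rt=np.stack([x,y,np.cross(x,y)],1)
        print("  turn rv",R.from_matrix(Rm.T@Rt).as_rotvec().round(4))
E
python3 - <<'E'
from h import *
rep([.475,.345,.25],8.8); s,p,Rm=st(); print(Rm.round(3))
# counter overlay candidates
im=cv2.imread("pics/s1_raw.png")
a=np.radians(4.19)
import itertools
best=[]
for (x,y),col in [((.712,.100),(0,0,255)),((.716,.106),(0,255,0))]:
    for z in (0,.018):
        for t in np.linspace(0,6.28,200):
            u,v=w2px("s1",(x+.023*np.cos(t),y+.023*np.sin(t),z)); 
            if z==0 or 1: im[int(round(v)),int(round(u))]=col
im=im[225:275,340:420]
cv2.imwrite("pics/ov1.png",cv2.resize(im,None,fx=10,fy=10,interpolation=cv2.INTER_NEAREST))
crop("s1","s3",(340,225,420,275),10)
E
```

```text
t 0.25 tcp [ 0.1838 -0.6234  0.4042] grasp [ 0.1838 -0.6232  0.2402] toolY yaw -73.56 x [-0.     0.001 -1.   ] F [ 0.1  0.2 -0.3] w 87.1 q [ 1.3   0.32 -0.07  1.45  0.02  1.37 -0.06]
  shift tool mm [  -9.  -846.3 -553.3]
  turn rv [-1.4375e+00 -6.0000e-04  8.0000e-04]
[[-0.     0.283 -0.959]
 [ 0.001 -0.959 -0.283]
 [-1.    -0.001  0.   ]]
```

View pics/ov1.png

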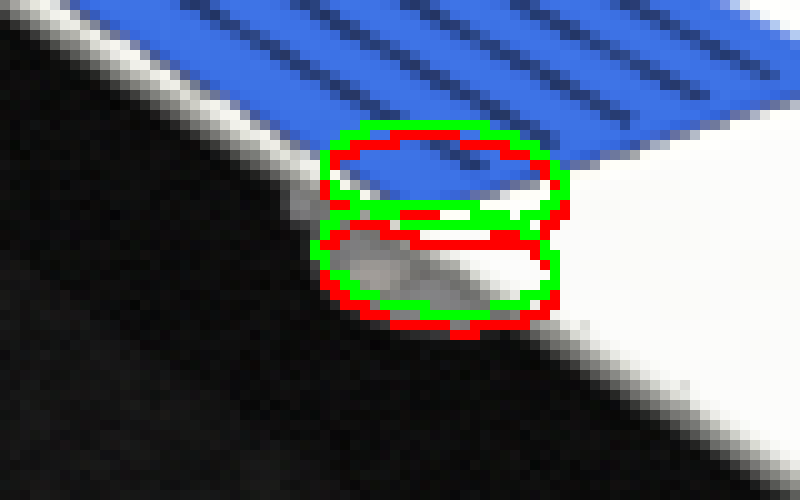

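View pics/s3.png

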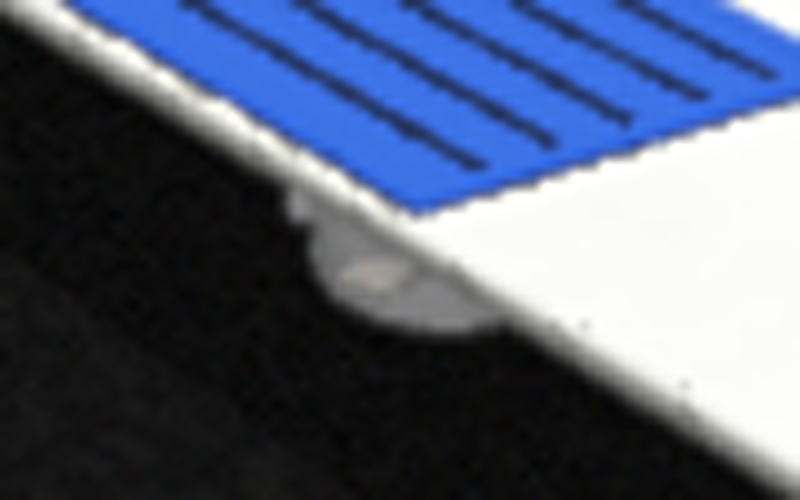

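The counter's body fits a circle centred near (0.711, 0.103), with something sticking out to its left that should be the knob. Now I'll swing the arm over toward the sleeve.

```bash
python3 -m creep '[[-40,0,-25,-0.04,0,0,87],[-40,0,-25,-0.04,0,0,87],[-30,0,-35,-0.055,0,0,87],[-10,0,-45,-0.073,0,0,87],[0,0,-48,-0.077,0,0,87]]'
python3 -m creep '[[0,0,-48,-0.077,0,0,87],[0,0,-48,-0.077,0,0,87],[0,0,-48,-0.077,0,0,87],[0,0,-48,-0.077,0,0,87],[0,0,-48,-0.077,0,0,87]]'
python3 -c "from h import *;rep([.475,.345,.25],8.8)"
```

```text
time: 0.75
position: [0.3481, -0.5546, 0.5275]
tool_rot: [1.896, 0.553, -1.894]
ft_force: [0.3, 0.1, -0.4]
grip_width: 1.001
time: 1.25
position: [0.5272, -0.3949, 0.5243]
tool_rot: [1.643, 0.856, -1.644]
ft_force: [0.2, -0.8, -0.3]
grip_width: 1.0
t 1.25 tcp [ 0.5272 -0.3949  0.5243] grasp [ 0.5272 -0.3949  0.3603] toolY yaw -35.01 x [-0.  0. -1.] F [ 0.2 -0.8 -0.3] w 87.0 q [ 0.85  0.34 -0.35  1.21  0.11  1.61 -0.08]
  shift tool mm [ 110.4 -467.2 -576.1]
  turn rv [-7.646e-01 -1.000e-04  2.000e-04]
```

```bash
python3 -m creep '[[0,-31,-38,0,0,0,87],[0,-31,-38,0,0,0,87],[0,-31,-38,0,0,0,87],[0,-31,-38,0,0,0,87],[0,-31,-38,0,0,0,87]]' | tail -1
python3 -m creep '[[0,-31,-38,0,0,0,87],[0,-31,-38,0,0,0,87],[0,-31,-38,0,0,0,87],[0,-31,-38,0,0,0,87],[0,-31,-38,0,0,0,87]]' | tail -1
python3 -m creep '[[0,-31,-38,0,0,0,60],[0,-31,-38,0,0,0,60],[0,-31,-38,0,0,0,60],[0,-31,-38,0,0,0,60],[0,-31,-38,0,0,0,60]]' | tail -1
python3 -c "from h import *;rep([.4743,.3473,.20],8.8)"
```

```text
grip_width: 0.996
grip_width: 1.0
grip_width: 0.707
t 2.75 tcp [0.4739 0.3391 0.525 ] grasp [0.4741 0.3391 0.361 ] toolY yaw -35.25 x [ 0.001 -0.    -1.   ] F [0.6 0.  0.2] w 61.5 q [ 0.1   0.25 -0.93  1.4   0.2   1.59 -1.43]
  shift tool mm [161.   -4.7  -6.8]
  turn rv [-0.7688  0.     -0.001 ]
```

```bash
python3 -m creep '[[25,0,0,-0.145,0,0,50],[25,0,0,-0.145,0,0,50],[25,0,0,-0.145,0,0,50],[25,0,0,-0.145,0,0,50],[25,0,0,-0.145,0,0,50]]' | tail -1
python3 -m creep '[[20,0,0,-0.04,0,0,50],[0,0,0,0,0,0,50]]' | tail -1
python3 - <<'E'
from h import *
rep([.4743,.3473,.0195],8.8)
snap("wrist","w1")
snap("top","t3",(210,190,350,290),5)
E
```

```text
grip_width: 0.575
grip_width: 0.571
t 3.45 tcp [0.4738 0.3364 0.3768] grasp [0.473  0.3359 0.2128] toolY yaw 8.64 x [-0.005 -0.003 -1.   ] F [-0.4  0.6  0.1] w 49.7 q [ 0.18  0.35 -1.02  1.64  0.3   1.33 -0.74]
  shift tool mm [193.2   3.9 -11.5]
  turn rv [-0.0027  0.0022  0.005 ]
```

View pics/w1.png

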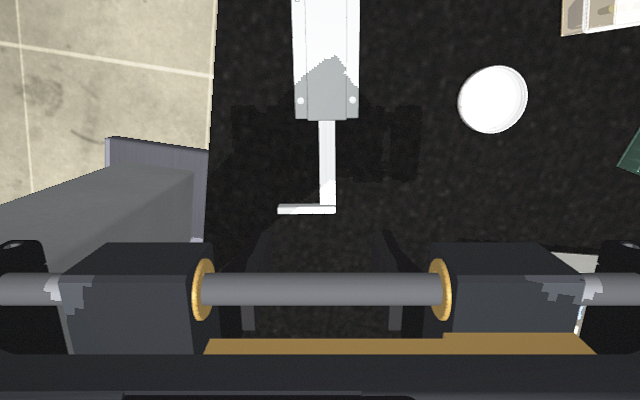

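View pics/t3.png

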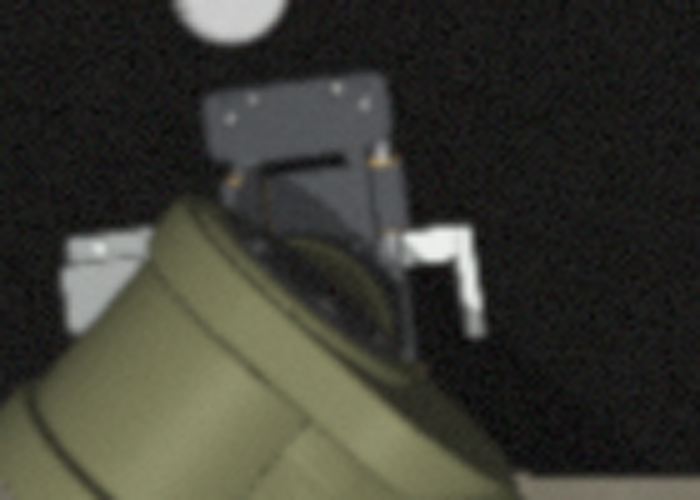

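Run:
```python
from h import *
f=lambda u,v,z:px2w("w1",u,v,z)
a=f(327.5,125,.009);b=f(328,203,.009);print(a,b,np.degrees(np.arctan2(*(b-a)[[1,0]])))
print("corner",f(336,213.5,.016-.007),"tip",f(278,214,.009))
print("dish",f(493,99,.016))
```

```text
[0.47121851 0.38196478 0.009     ] [0.48403961 0.30345118 0.009     ] -80.72558624459276
corner [0.49407395 0.29334528 0.009     ] tip [0.4342897  0.28362153 0.009     ]
dish [0.61950389 0.42928406 0.016     ]
```

```bash
python3 -m creep '[[35,6,-12,-0.007,0.002,0.005,50],[40,0,0,0,0,0,50],[40,0,0,0,0,0,50],[40,0,0,0,0,0,50],[0,0,0,0,0,0,50]]' | tail -1
python3 - <<'E'
from h import *
rep([.476,.348,.0200],9.2)
E
```

```text
grip_width: 0.577
t 4.05 tcp [0.478  0.349  0.2211] grasp [0.4778 0.3488 0.0571] toolY yaw 8.99 x [-0.002 -0.002 -1.   ] F [-1.1 -0.4 -0.4] w 50.2 q [ 0.06  0.53 -0.92  1.77  0.47  1.08 -0.87]
  shift tool mm [37.1 -1.8  0.4]
  turn rv [-0.0037  0.0014  0.0018]
```

```bash
python3 -m creep '[[20,-2,0,-0.004,0.001,0.002,50],[17,0,0,0,0,0,50],[0,0,0,0,0,0,50]]' | tail -1
python3 - <<'E'
from h import *
rep([.476,.348,.0200],9.2)
snap("wrist","w2"); snap("side","s4",(180,130,380,270),4)
E
```

```text
grip_width: 0.573
t 4.35 tcp [0.4773 0.3501 0.1875] grasp [0.4782 0.3506 0.0235] toolY yaw 9.24 x [ 0.006  0.003 -1.   ] F [-1.2 -0.3 -0.5] w 49.9 q [ 0.04  0.57 -0.89  1.79  0.52  1.02 -0.89]
  shift tool mm [ 3.5 -2.6  2.2]
  turn rv [ 0.0007 -0.002  -0.0059]
```

View pics/w2.png

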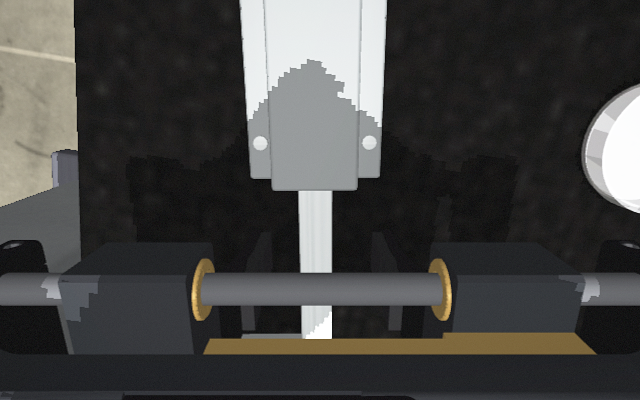

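View pics/s4.png

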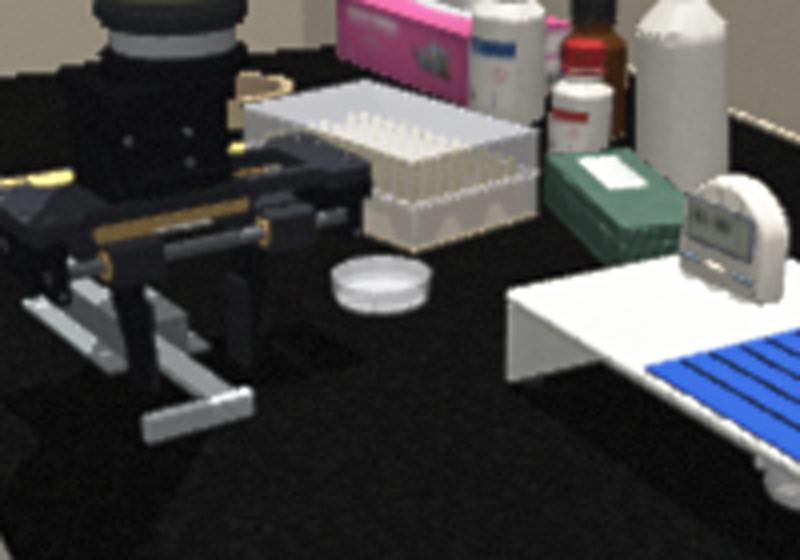

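Both fingers straddle the strip (columns 299–332). I'll lower the last 3 mm and grip.

```bash
python3 -m creep '[[3.5,-2,2,0,-0.002,-0.006,50],[0,0,0,0,0,0,30],[0,0,0,0,0,0,10],[0,0,0,0,0,0,8],[0,0,0,0,0,0,8]]' 20
python3 -m creep '[[0,0,0,0,0,0,8],[0,0,0,0,0,0,8]]' 
python3 -c "
from h import *
rep([.476,.348,.0200],9.2)"
```

```text
time: 4.95
position: [0.4756, 0.3482, 0.1844]
tool_rot: [1.09, 1.281, -1.088]
ft_force: [-0.8, 0.0, 0.3]
grip_width: 0.295
time: 5.15
position: [0.4756, 0.3482, 0.1842]
tool_rot: [1.09, 1.281, -1.088]
ft_force: [0.7, -0.0, 0.3]
grip_width: 0.177
t 5.15 tcp [0.4756 0.3482 0.1842] grasp [0.4757 0.3483 0.0202] toolY yaw 9.28 x [ 0.001  0.001 -1.   ] F [ 0.7 -0.   0.3] w 15.4 q [ 0.04  0.57 -0.89  1.8   0.52  1.02 -0.89]
  shift tool mm [0.2 0.2 0.4]
  turn rv [ 0.0014 -0.0009 -0.001 ]
```

```bash
python3 -m creep '[[0,0,10,0,0,0,8],[0,0,15,0,0,0,8],[0,0,20,0,0,0,8],[0,0,20,0,0,0,8],[0,0,0,0,0,0,8]]'
python3 - <<'E'
from h import *
rep(); snap("top","t4",(210,190,350,290),5)
E
```

```text
time: 5.65
position: [0.4872, 0.2804, 0.1836]
tool_rot: [1.091, 1.277, -1.093]
ft_force: [0.5, -1.8, 1.6]
grip_width: 0.179
t 5.65 tcp [0.4872 0.2804 0.1836] grasp [0.4873 0.28   0.0196] toolY yaw 9.02 x [ 0.001 -0.003 -1.   ] F [ 0.5 -1.8  1.6] w 15.6 q [ 0.18  0.52 -0.9   1.87  0.49  0.99 -0.78]
```

View pics/t4.png

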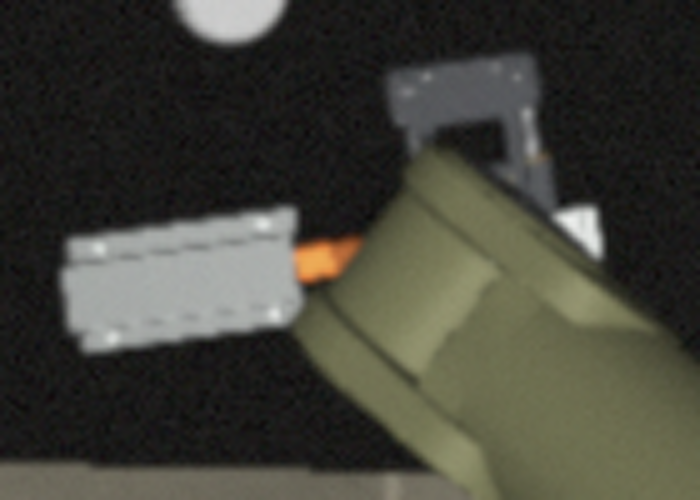

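```bash
python3 -m creep '[[0,0,20,0,0,0,8],[0,0,25,0,0,0,8],[0,0,20,0,0,0,8],[0,0,10,0,0,0,8],[0,0,0,0,0,0,8]]'
python3 -m creep '[[0,0,0,0,0,0,8],[0,0,0,0,0,0,30],[0,0,0,0,0,0,50],[0,0,0,0,0,0,50],[0,0,0,0,0,0,50]]'
python3 -m creep '[[-20,0,0,0,0,0,50],[-40,0,0,0,0,0,50],[-50,0,0,0,0,0,50],[-40,0,0,0,0,0,50],[0,0,0,0,0,0,50]]'
python3 - <<'E'
from h import *
rep(); snap("top","t5",(210,190,350,290),5); snap("wrist","w3"); snap("side","s5",(160,130,420,290),3)
E
```

```text
time: 6.2
position: [0.4985, 0.2093, 0.1841]
tool_rot: [1.091, 1.28, -1.089]
ft_force: [-0.5, -0.3, 0.7]
grip_width: 0.176
time: 6.7
position: [0.4979, 0.2105, 0.184]
tool_rot: [1.09, 1.282, -1.087]
ft_force: [0.1, -0.2, 0.5]
grip_width: 0.457
time: 7.2
position: [0.4994, 0.2117, 0.3398]
tool_rot: [1.096, 1.275, -1.08]
ft_force: [0.8, -0.7, -0.4]
grip_width: 0.573
t 7.2 tcp [0.4994 0.2117 0.3398] grasp [0.5012 0.2122 0.1758] toolY yaw 9.29 x [ 0.011  0.003 -1.   ] F [ 0.8 -0.7 -0.4] w 49.9 q [ 0.47  0.27 -1.05  1.78  0.26  1.22 -0.49]
```

View pics/t5.png

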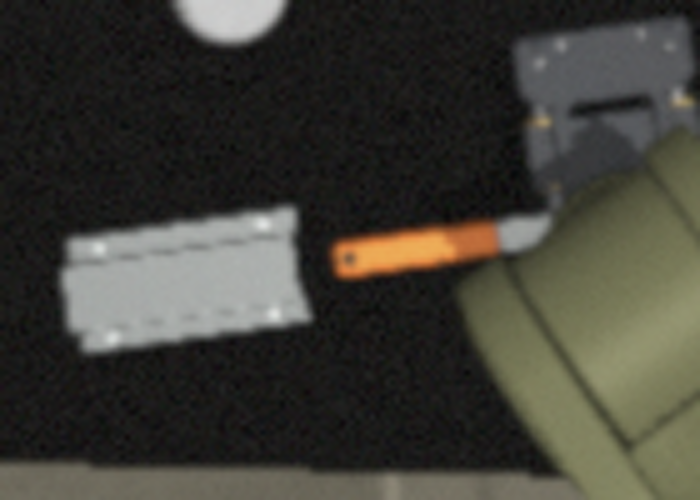

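View pics/w3.png

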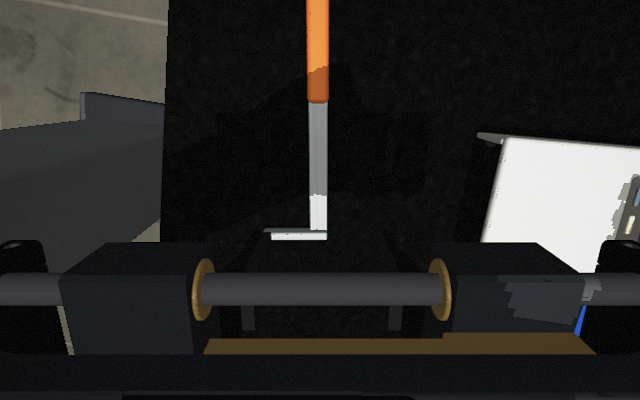

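View pics/s5.png

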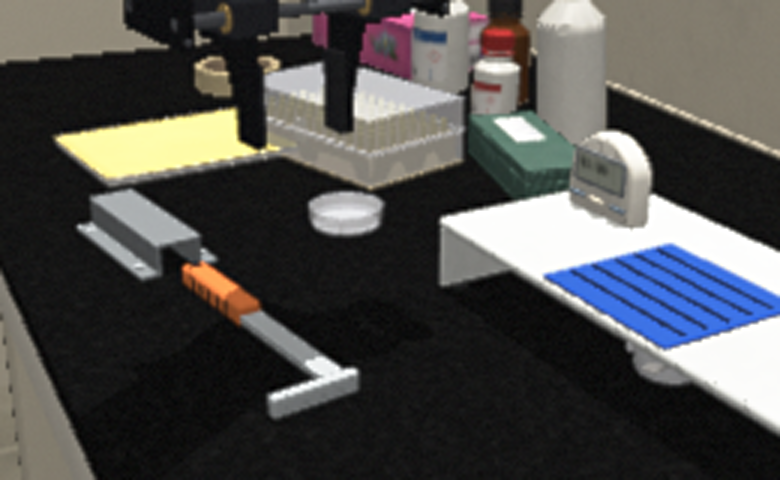

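Run:
```python
from h import *
f=lambda u,v,z:px2w("t5",u/5+210,v/5+190,z)
b=f(334,262,.012);e=f(500,237,.012);print("back",b,"front",e,np.linalg.norm(e-b),np.degrees(np.arctan2(*(e-b)[[1,0]])),"mid",(b+e)/2)
g=lambda u,v,z:px2w("w3",u,v,z)
a=g(317.5,101,.012);c=g(318.5,228,.009);print("front w",a,"end strip",c,np.degrees(np.arctan2(*(c-a)[[1,0]])), np.linalg.norm(c-a))
ex=(c-a)/np.linalg.norm(c-a);print("origin w",a-.045*ex, c-.160*ex)
o=((b+e)/2+a-.045*ex)/2;o[2]=.0205;print(o);rep(o,9.2)
```

```text
back [0.47088916 0.36498811 0.012     ] front [0.48649635 0.27477141 0.012     ] 0.09155674674612936 -80.18516536196636 mid [0.47869275 0.31987976 0.012     ]
front w [0.48664909 0.27985686 0.012     ] end strip [0.5057034  0.16647886 0.009     ] -80.46001797260976 0.11500711764349938
origin w [0.47919352 0.32421942 0.01317384] [0.4791947  0.3242124  0.01317365]
[0.47894313 0.32204959 0.0205    ]
t 7.35 tcp [0.4978 0.2096 0.3336] grasp [0.4979 0.2096 0.1696] toolY yaw 9.27 x [ 0.001  0.    -1.   ] F [ 0.6  0.2 -0.1] w 50.2 q [ 0.47  0.28 -1.05  1.79  0.26  1.22 -0.49]
  shift tool mm [ 149.1   -0.6 -114. ]
  turn rv [ 0.0013 -0.0002 -0.0006]
```

```bash
python3 -m creep '[[0,0,-45,-0.008,0,0,50],[20,0,-45,0,0,0,50],[40,0,-24,0,0,0,50],[40,0,0,0,0,0,50],[0,0,0,0,0,0,50]]' | tail -1
python3 - <<'E'
from h import *
rep([.479,.322,.0205],9.7)
E
```

```text
grip_width: 0.575
t 7.85 tcp [0.4759 0.321  0.2273] grasp [0.4741 0.3202 0.0633] toolY yaw 9.92 x [-0.011 -0.005 -1.   ] F [-0.9 -1.  -0.6] w 50.0 q [ 0.15  0.5  -0.96  1.8   0.46  1.09 -0.81]
  shift tool mm [42.7  5.7 -1.1]
  turn rv [0.0039 0.0031 0.0118]
```

```bash
python3 -m creep '[[25,0,0,0,0,0,50],[0,0,0,0,0,0,50],[0,0,0,0,0,0,50]]' | tail -1
python3 - <<'E'
from h import *
rep([.479,.322,.0205],9.7)
E
```

```text
grip_width: 0.576
t 8.15 tcp [0.4795 0.3219 0.2099] grasp [0.4796 0.322  0.0459] toolY yaw 9.68 x [ 0.     0.001 -1.   ] F [-0.8  0.   0.9] w 50.1 q [ 0.13  0.53 -0.95  1.81  0.49  1.05 -0.83]
  shift tool mm [25.4 -0.6 -0.1]
  turn rv [-0.0003 -0.0007 -0.0006]
```

```bash
python3 -m creep '[[15,-0.5,0,0,0,0,50],[10,0,0,0,0,0,50],[0,0,0,0,0,0,40],[0,0,0,0,0,0,25],[0,0,0,0,0,0,12]]' 30
python3 -m creep '[[0,0,0,0,0,0,10],[0,0,0,0,0,0,10],[0,0,0,0,0,0,10]]' 30
python3 -c "
from h import *
rep()"
```

```text
time: 8.65
position: [0.4787, 0.3224, 0.1843]
tool_rot: [1.084, 1.285, -1.082]
ft_force: [0.1, 0.5, 0.4]
grip_width: 0.384
time: 8.95
position: [0.4787, 0.3224, 0.1843]
tool_rot: [1.084, 1.285, -1.082]
ft_force: [0.3, 0.5, -0.1]
grip_width: 0.202
t 8.95 tcp [0.4787 0.3224 0.1843] grasp [0.4789 0.3225 0.0203] toolY yaw 9.74 x [ 0.001  0.001 -1.   ] F [ 0.3  0.5 -0.1] w 17.6 q [ 0.11  0.56 -0.92  1.83  0.52  1.01 -0.85]
```

Run:
```python
from h import *
for c in [(.711,.103)]:
  for ph in range(60,200,10):
    o=np.radians(ph);ex=np.array([np.cos(o),np.sin(o)]);ey=np.array([-ex[1],ex[0]])
    r=[]
    for a,b in [(41,-6),(41,6),(36,-8),(36,8),(25,-8),(25,8)]:
        for z in (.013,.019):
            p=np.array(c)+a/1e3*ex+b/1e3*ey; r.append(w2px("s1",(*p,z)))
    r=np.array(r); i=r[:,0].argmin(); print(ph,"leftmost",r[i].round(1),"lowest",r[r[:,1].argmax()].round(1))
print(px2w("s1",369,245.5,.016))
```

```text
60 leftmost [376.4 237.1] lowest [385.  239.7]
70 leftmost [373.5 237.4] lowest [375.  239.8]
80 leftmost [370.6 236.8] lowest [373.2 240.3]
90 leftmost [367.8 237.6] lowest [371.7 240.9]
100 leftmost [365.4 238.6] lowest [370.5 241.7]
110 leftmost [363.5 239.8] lowest [369.6 242.6]
120 leftmost [362.2 241.2] lowest [369.1 243.6]
130 leftmost [361.4 242.7] lowest [369.  244.7]
140 leftmost [361.2 244.4] lowest [369.4 245.7]
150 leftmost [361.3 243.3] lowest [370.1 246.8]
160 leftmost [361.3 244.9] lowest [365.7 248.1]
170 leftmost [362.  246.6] lowest [367.5 249.6]
180 leftmost [363.4 248.3] lowest [367. 251.]
190 leftmost [365.4 250. ] lowest [369.9 252.4]
[0.6830136  0.10931107 0.016     ]
```

```bash
python3 -m creep '[[-15,0,0,0,0,0,10],[-10,-10,30,0,0,0,10],[0,-15,40,0,0,0,10],[0,-15,40,0,0,0,10],[0,-8,24,0,0,0,10]]'
python3 - <<'E'
from h import *
rep([.454,.182,.045],94.2); snap("side","s6",(160,130,420,290),3)
E
```

```text
time: 9.45
position: [0.4534, 0.1791, 0.2092]
tool_rot: [1.083, 1.283, -1.086]
ft_force: [0.1, 0.3, -0.2]
grip_width: 0.203
t 9.45 tcp [0.4534 0.1791 0.2092] grasp [0.4534 0.1788 0.0452] toolY yaw 9.62 x [ 0.    -0.002 -1.   ] F [ 0.1  0.3 -0.2] w 17.7 q [ 0.5   0.34 -1.03  2.03  0.36  0.97 -0.55]
  shift tool mm [ 0.2  1.1 -3. ]
  turn rv [-1.4761  0.0015  0.0016]
```

View pics/s6.png

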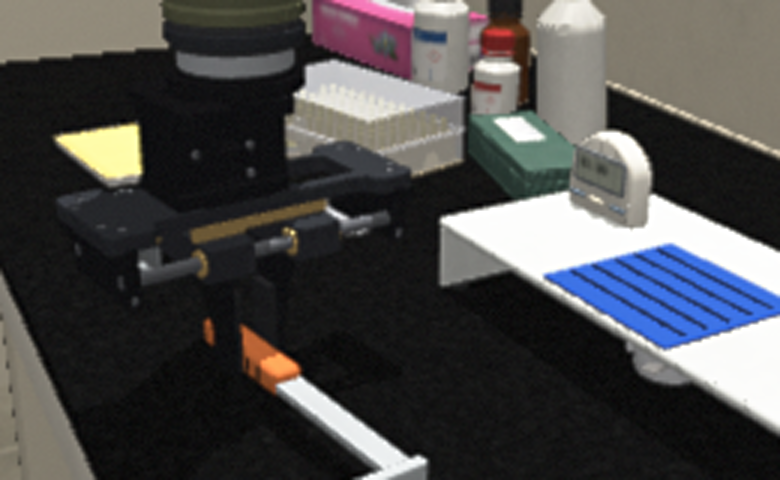

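```bash
python3 -m creep '[[0,0,0,-0.148,0,0,10],[0,0,0,-0.148,0,0,10],[0,0,0,-0.148,0,0,10],[0,0,0,-0.148,0,0,10],[0,0,0,-0.148,0,0,10]]' 
python3 -m creep '[[0,0,0,-0.148,0,0,10],[0,0,0,-0.148,0,0,10],[0,0,0,-0.148,0,0,10],[0,0,0,-0.148,0,0,10],[0,0,0,-0.144,0,0,10]]' 
python3 -m creep '[[0,0,0,0,0,0,10]]'|tail -1
python3 - <<'E'
from h import *
rep([.454,.182,.045],94.2); snap("side","s7",(160,130,420,290),3); snap("top","t7",(250,90,420,230),4.5)
E
```

```text
time: 10.0
position: [0.4541, 0.1825, 0.2099]
tool_rot: [0.513, 1.508, -0.511]
ft_force: [0.2, 0.4, 0.2]
grip_width: 0.203
time: 10.5
position: [0.4542, 0.1823, 0.2098]
tool_rot: [-0.063, 1.568, 0.064]
ft_force: [0.3, 0.4, -0.4]
grip_width: 0.202
grip_width: 0.206
t 10.6 tcp [0.4542 0.1823 0.2096] grasp [0.4543 0.1825 0.0456] toolY yaw 94.33 x [ 0.001  0.001 -1.   ] F [-0.2  0.8 -0.7] w 17.9 q [ 0.69  0.53 -1.31  2.02  0.6   1.06  0.74]
  shift tool mm [ 0.6 -0.5 -0.4]
  turn rv [ 0.0022  0.001  -0.0014]
```

View pics/s7.png

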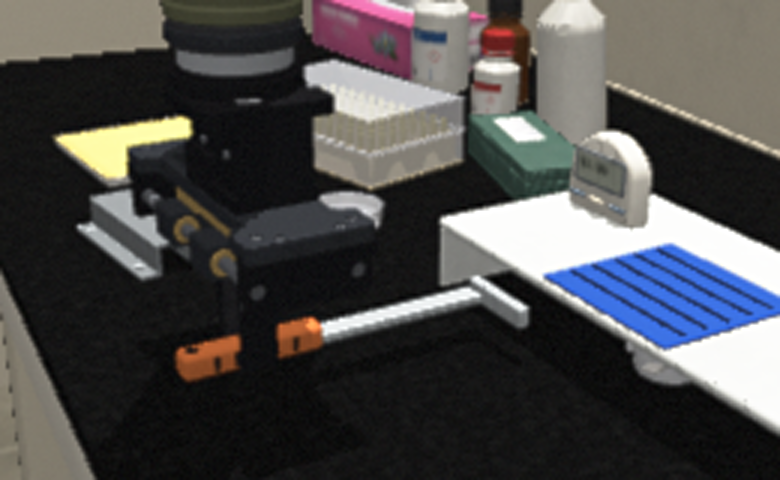

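View pics/t7.png

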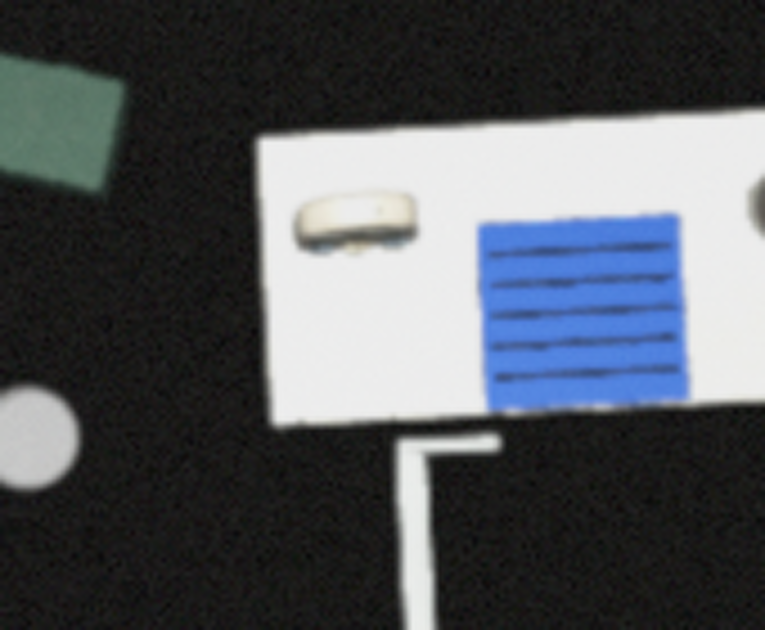

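```bash
cat >> h.py <<'E'
C0=np.array([.726,.0972]);A=np.radians(4.19);RX=np.array([[np.cos(A),np.sin(A)],[-np.sin(A),np.cos(A)]])
def ris(p): return RX@(np.asarray(p)[:2]-C0)
E
python3 -m creep '[[12,0,0,0,0,0,10],[11,0,0,0,0,0,10]]' | tail -1
python3 - <<'E'
from h import *
f=lambda u,v,z:px2w("t7",u/4.5+250,v/4.5+90,z)
for n,p in [("corner",f(396,440,.041)),("tip",f(501,434,.041)),("tip in",f(501,450,.041)),("inner start",f(425,455,.034))]: print(n,p.round(4),ris(p).round(4))
print("front edge",ris(f(272,425,.056)),ris(f(490,412,.056)))
rep(); print("ctr",ris([.711,.103]))
E
```

```text
grip_width: 0.208
corner [0.622  0.2022 0.041 ] [-0.096   0.1123]
tip [0.627  0.1401 0.041 ] [-0.0956  0.05  ]
tip in [0.6175 0.1399 0.041 ] [-0.1051  0.0505]
inner start [0.6139 0.1845 0.034 ] [-0.1055  0.0953]
front edge [-0.0842816   0.18472285] [-0.08323413  0.0570971 ]
t 10.9 tcp [0.4541 0.1819 0.1852] grasp [0.4543 0.182  0.0212] toolY yaw 94.21 x [ 0.001  0.    -1.   ] F [ 0.3 -0.7 -1.1] w 18.1 q [ 0.65  0.56 -1.26  2.04  0.64  1.02  0.71]
ctr [-0.01453614  0.00688046]
```

```bash
python3 -m creep '[[-1,5,10,0,0,0,10],[0,0,25,0,0,0,10],[0,0,25,0,0,0,10],[0,0,20,0,0,0,10],[0,0,0,0,0,0,10]]'
python3 - <<'E'
from h import *
rep(); s,p,_=st(); print(ris(p), ris(p)[0]+.16); snap("side","s8",(300,180,460,280),5)
E
```

```text
time: 11.4
position: [0.536, 0.193, 0.1864]
tool_rot: [-0.055, 1.568, 0.058]
ft_force: [-0.5, -0.8, -1.9]
grip_width: 0.202
t 11.4 tcp [0.536  0.193  0.1864] grasp [0.5363 0.1933 0.0224] toolY yaw 94.14 x [ 0.002  0.002 -1.   ] F [-0.5 -0.8 -1.9] w 17.6 q [ 0.51  0.68 -1.15  1.84  0.7   1.09  0.74]
[-0.18251203  0.10943019] -0.022512034864885788
```

View pics/s8.png

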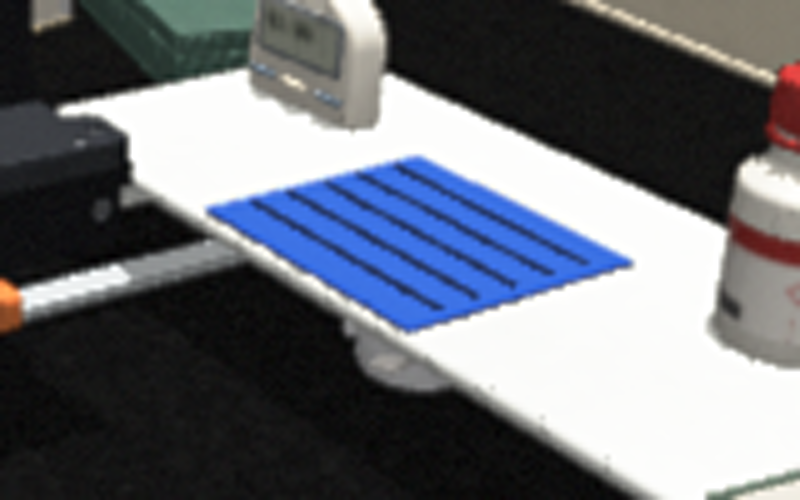

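```bash
python3 -m creep '[[0,0,15,0,0,0,10],[0,0,20,0,0,0,10],[0,0,20,0,0,0,10],[0,0,8,0,0,0,10],[0,0,0,0,0,0,10]]'
python3 - <<'E'
from h import *
rep(); s,p,_=st(); print(ris(p), ris(p)[0]+.16); snap("side","s9",(300,180,460,280),5)
E
```

```text
time: 11.95
position: [0.5962, 0.1981, 0.1867]
tool_rot: [-0.058, 1.57, 0.06]
ft_force: [-0.9, -0.3, -1.1]
grip_width: 0.204
t 11.95 tcp [0.5962 0.1981 0.1867] grasp [0.5962 0.1982 0.0227] toolY yaw 94.28 x [ 0.     0.001 -1.   ] F [-0.9 -0.3 -1.1] w 17.7 q [ 0.44  0.76 -1.09  1.69  0.74  1.15  0.78]
[-0.12209322  0.11006789] 0.03790677559745537
```

View pics/s9.png

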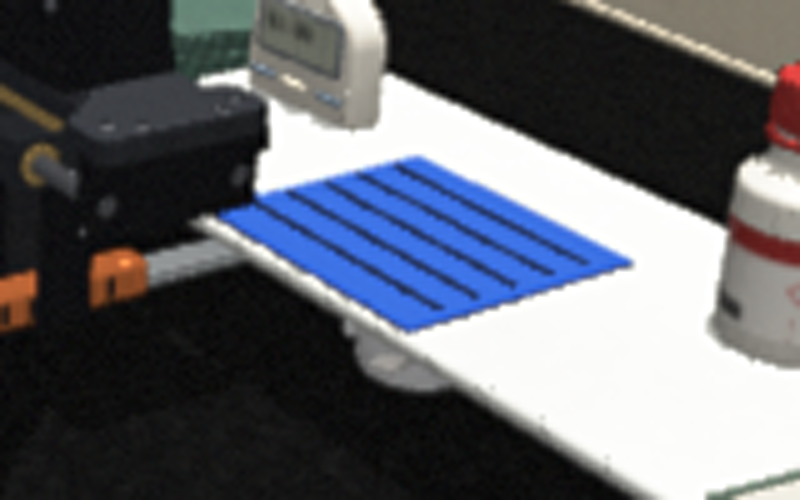

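```bash
python3 -m creep '[[0,-10,0,0,0,0,10],[0,-15,0,0,0,0,10],[0,-15,0,0,0,0,10],[0,-12,0,0,0,0,10],[0,0,0,0,0,0,10]]'
python3 - <<'E'
from h import *
rep(); s,p,_=st(); print(ris(p), ris(p)[0]+.16); snap("side","s10",(300,180,460,280),5)
E
```

```text
time: 12.5
position: [0.6009, 0.1422, 0.1867]
tool_rot: [-0.056, 1.569, 0.054]
ft_force: [-0.5, -0.3, -1.0]
grip_width: 0.203
t 12.5 tcp [0.6009 0.1422 0.1867] grasp [0.6011 0.142  0.0227] toolY yaw 94.03 x [ 0.001 -0.001 -1.   ] F [-0.5 -0.3 -1. ] w 17.7 q [ 0.54  0.75 -1.1   1.72  0.73  1.14  0.86]
[-0.12142827  0.05401556] 0.03857172818224519
```

View pics/s10.png

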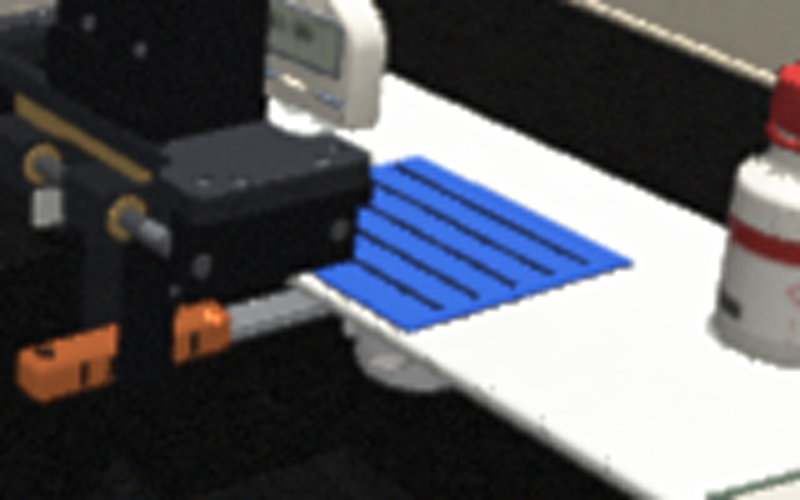

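```bash
python3 -m creep '[[1,-10,0,0,0,0,10],[0,0,-10,0,0,0,10],[0,0,-15,0,0,0,10],[0,0,-12,0,0,0,10],[0,0,-10,0,0,0,10]]'
python3 - <<'E'
from h import *
rep(); s,p,_=st(); print(ris(p), ris(p)[0]+.16); snap("side","s11",(300,180,460,280),5)
E
```

```text
time: 13.05
position: [0.553, 0.1329, 0.1861]
tool_rot: [-0.059, 1.569, 0.061]
ft_force: [1.4, -0.0, -1.7]
grip_width: 0.205
t 13.05 tcp [0.553  0.1329 0.1861] grasp [0.5532 0.133  0.0221] toolY yaw 94.38 x [ 0.001  0.001 -1.   ] F [ 1.4 -0.  -1.7] w 17.8 q [ 0.63  0.68 -1.15  1.85  0.7   1.09  0.85]
[-0.16997154  0.04820097] -0.009971536644079043
```

View pics/s11.png

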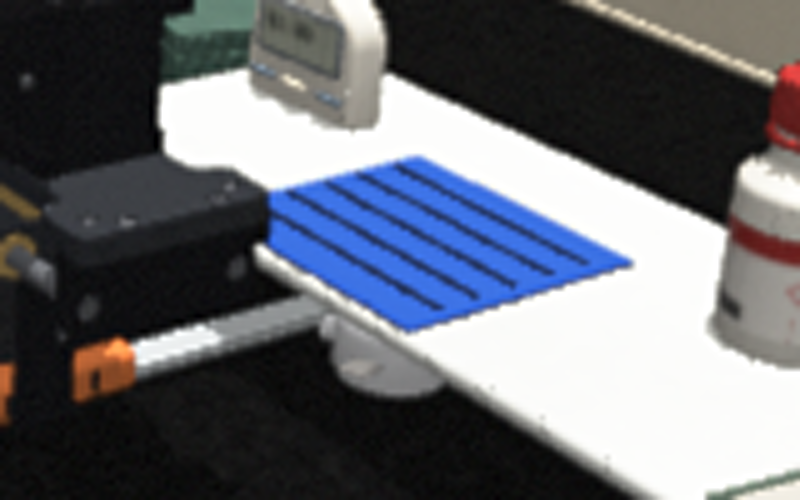

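```bash
python3 -m creep '[[0,0,-12,0,0,0,10],[0,0,-12,0,0,0,10],[0,0,-12,0,0,0,10],[0,0,-12,0,0,0,10],[0,0,-12,0,0,0,10]]'
python3 - <<'E'
from h import *
rep(); s,p,_=st(); print(ris(p), ris(p)[0]+.16); snap("side","s12",(260,180,420,280),5); snap("top","t12",(270,110,430,230),5)
E
```

```text
time: 13.6
position: [0.4932, 0.128, 0.186]
tool_rot: [-0.059, 1.569, 0.06]
ft_force: [0.9, 0.1, -1.4]
grip_width: 0.202
t 13.6 tcp [0.4932 0.128  0.186 ] grasp [0.4934 0.1282 0.022 ] toolY yaw 94.32 x [ 0.001  0.001 -1.   ] F [ 0.9  0.1 -1.4] w 17.6 q [ 0.73  0.59 -1.23  1.99  0.66  1.04  0.83]
[-0.22989133  0.04772801] -0.069891327144715
```

View pics/s12.png

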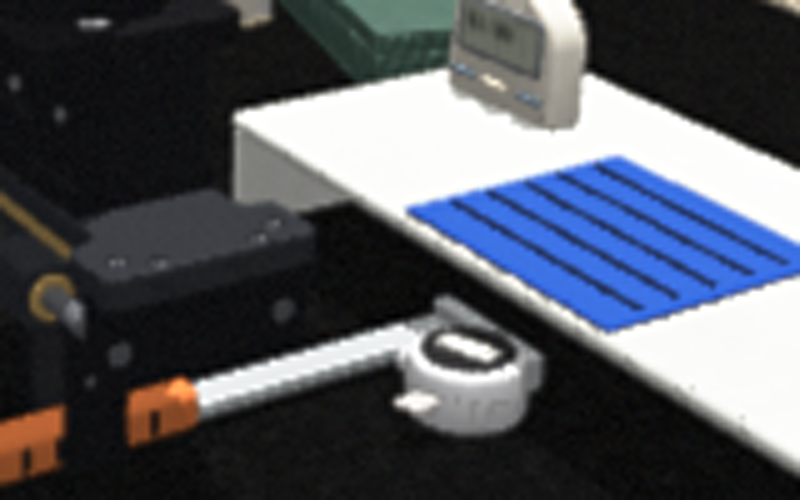

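View pics/t12.png

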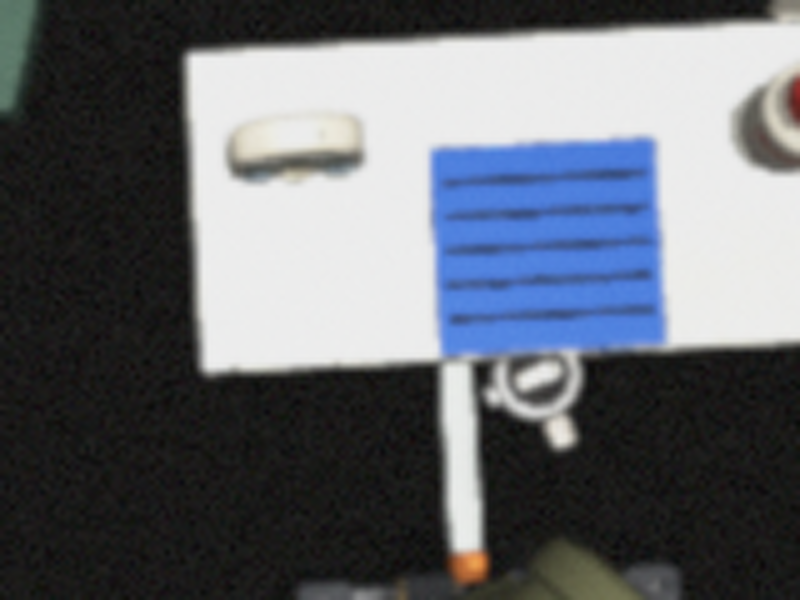

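```bash
python3 -m creep '[[0,0,-12,0,0,0,10],[0,0,-14,0,0,0,10],[0,0,-12,0,0,0,10],[0,0,-10,0,0,0,10],[0,0,0,0,0,0,10]]'
python3 - <<'E'
from h import *
rep(); s,p,_=st(); print(ris(p), ris(p)[0]+.16); snap("top","t13",(270,110,430,230),5)
f=lambda u,v,z:px2w("t12",u/5+270,v/5+110,z)
c=f(540,383,.022);k=f(564,440,.019);print("ctr",c,ris(c),"knob",k)
E
```

```text
time: 14.2
position: [0.4449, 0.1242, 0.1857]
tool_rot: [-0.06, 1.57, 0.059]
ft_force: [-0.2, 0.0, -1.5]
grip_width: 0.201
t 14.2 tcp [0.4449 0.1242 0.1857] grasp [0.4448 0.1241 0.0217] toolY yaw 94.33 x [-0.    -0.001 -1.   ] F [-0.2  0.  -1.5] w 17.5 q [ 0.82  0.51 -1.31  2.1   0.59  0.99  0.84]
[-0.27839482  0.04746624] -0.1183948153232248
ctr [0.62861448 0.09326715 0.022     ] [-0.09741259  0.00319305] knob [0.59808385 0.07929079 0.019     ]
```

View pics/t13.png

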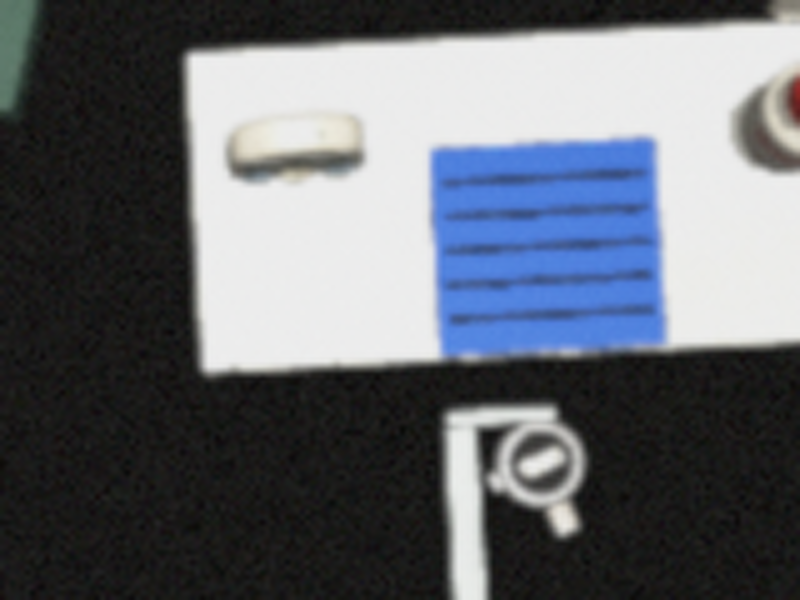

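```bash
python3 -m creep '[[0,0,9,0,0,0,10],[0,15,0,0,0,0,10],[0,25,0,0,0,0,10],[0,30,0,0,0,0,10],[0,20,0,0,0,0,10]]'
python3 - <<'E'
from h import *
rep(); s,p,_=st(); print(ris(p), ris(p)[0]+.16)
snap("top","t14",(250,110,410,230),5); snap("side","s14",(220,180,380,280),5)
E
```

```text
time: 14.75
position: [0.4493, 0.2169, 0.1862]
tool_rot: [-0.057, 1.569, 0.062]
ft_force: [-0.5, 0.1, -0.9]
grip_width: 0.202
t 14.75 tcp [0.4493 0.2169 0.1862] grasp [0.4494 0.2174 0.0222] toolY yaw 94.33 x [ 0.001  0.003 -1.   ] F [-0.5  0.1 -0.9] w 17.6 q [ 0.54  0.56 -1.23  2.01  0.62  1.02  0.66]
[-0.26726037  0.1395964 ] -0.10726036583485418
```

View pics/t14.png

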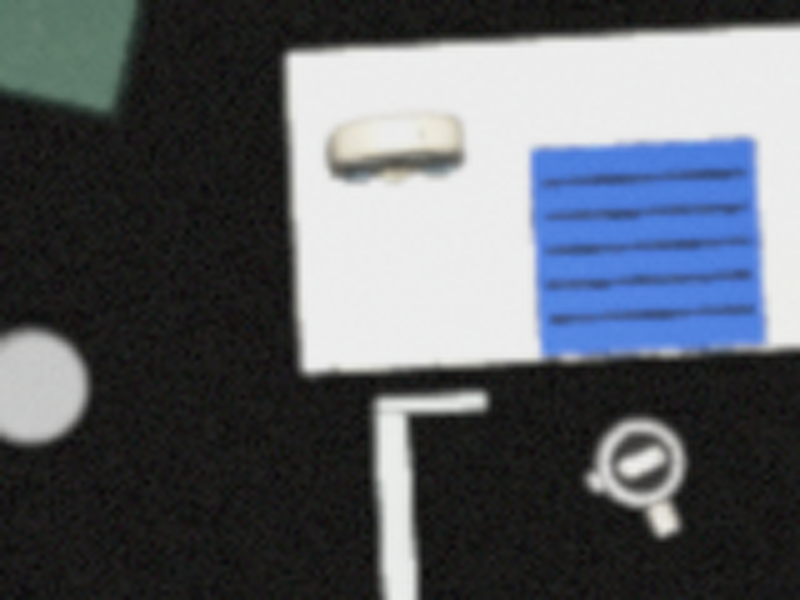

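View pics/s14.png

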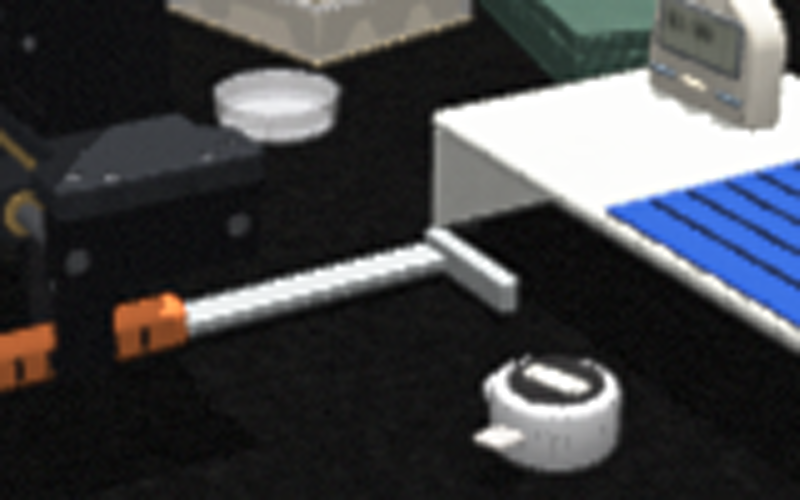

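```bash
python3 -m creep '[[0,10,-8,0,0,0,10],[2,0,0,0,0,0,10],[0,0,0,0,0,0,10],[0,0,0,0,0,0,30],[0,0,0,0,0,0,50]]'
python3 -m creep '[[0,0,0,0,0,0,50],[-20,0,0,0,0,0,50],[-40,0,0,0,0,0,70],[-45,0,0,0,0,0,80],[0,0,0,0,0,0,80]]'
python3 - <<'E'
from h import *
f=lambda u,v,z:px2w("t14",u/5+250,v/5+110,z)
c=f(640,464,.023);k=f(664,520,.017);d=k-c
print("ctr",c,ris(c),"knob dir",np.degrees(np.arctan2(d[1],d[0])),np.linalg.norm(d[:2]))
g=lambda u,v,z:px2w("s14",u/5+220,v/5+180,z)
print("hook corner",ris(f(375,400,.016)),"tip",ris(f(487,392,.016)))
rep([c[0],c[1],.0205])
snap("top","t15",(250,90,450,240),4)
E
```

```text
time: 15.35
position: [0.4403, 0.2233, 0.1839]
tool_rot: [-0.058, 1.569, 0.058]
ft_force: [-0.1, 0.4, 1.1]
grip_width: 0.309
time: 15.85
position: [0.4415, 0.2258, 0.2943]
tool_rot: [-0.057, 1.559, 0.06]
ft_force: [1.3, -0.2, 0.6]
grip_width: 0.754
ctr [0.5846879  0.09259019 0.023     ] [-0.14127122  0.00572735] knob dir -154.44351429156075 0.03329157403957322
hook corner [-0.09896283  0.14711648] tip [-0.09773931  0.08592419]
t 15.85 tcp [0.4415 0.2258 0.2943] grasp [0.4433 0.2263 0.1303] toolY yaw 94.28 x [ 0.011  0.002 -1.   ] F [ 1.3 -0.2  0.6] w 65.6 q [ 0.68  0.35 -1.36  1.93  0.38  1.15  0.82]
  shift tool mm [ 111.  -144.   129.8]
```

View pics/t15.png

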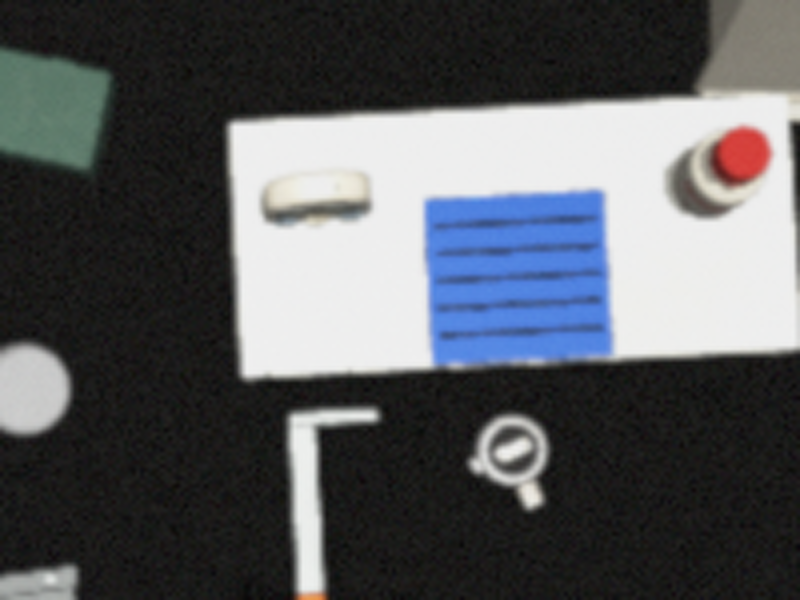

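```bash
python3 -m creep '[[0,-10,45,0,0,0,70],[0,-45,45,0,0,0,70],[0,-45,38,0,0,0,70],[0,-44,0,0,0,0,70],[0,0,0,0.147,0,0,70]]'
python3 -m creep '[[0,0,0,0.147,0,0,70],[0,0,0,0.147,0,0,70],[0,0,0,0,0,0,70]]'
python3 - <<'E'
from h import *
rep([.5847,.0926,.0205],69)
snap("wrist","w15"); snap("top","t16",(250,90,450,240),4)
E
```

```text
time: 16.4
position: [0.564, 0.0961, 0.2857]
tool_rot: [0.066, 1.573, -0.07]
ft_force: [0.4, -0.6, -0.4]
grip_width: 0.803
time: 16.7
position: [0.5613, 0.1047, 0.2875]
tool_rot: [0.288, 1.553, -0.288]
ft_force: [0.1, -0.4, 0.3]
grip_width: 0.801
t 16.7 tcp [0.5613 0.1047 0.2875] grasp [0.5611 0.1047 0.1235] toolY yaw 68.98 x [-0.001 -0.    -1.   ] F [ 0.1 -0.4  0.3] w 69.7 q [ 0.66  0.46 -1.1   1.76  0.44  1.19  0.64]
  shift tool mm [103.   -2.8  26.5]
  turn rv [-0.0003 -0.0011  0.0005]
```

View pics/w15.png

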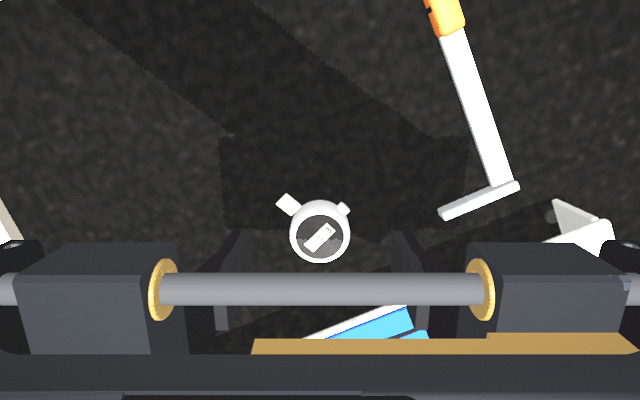

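View pics/t16.png

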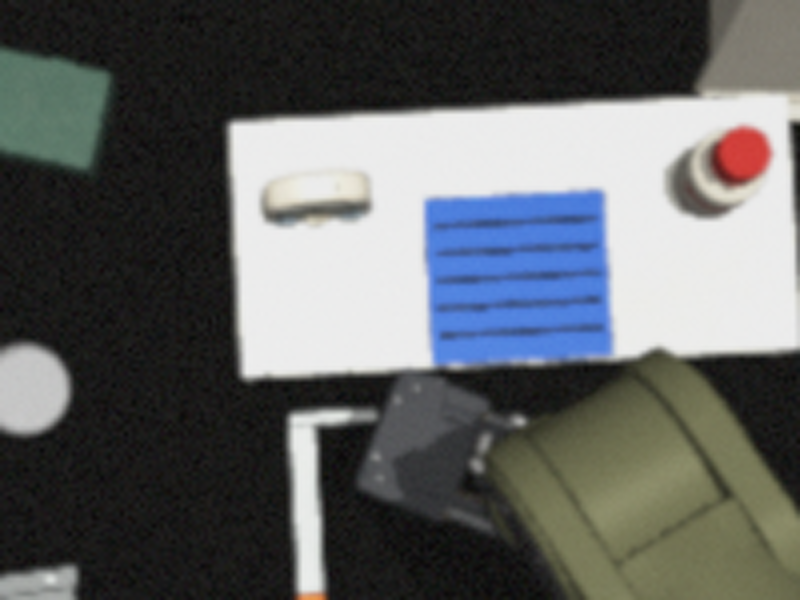

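Run:
```python
from h import *
c=px2w("w15",320,231,.022); print(c); rep([c[0],c[1],.0205],69); rep([(c[0]+.5847)/2,(c[1]+.0926)/2,.0205])
```

```text
[0.58286835 0.09683504 0.022     ]
t 16.8 tcp [0.5613 0.1051 0.2879] grasp [0.5612 0.1052 0.1239] toolY yaw 69.25 x [-0.001  0.    -1.   ] F [ 0.9  0.2 -0. ] w 70.1 q [ 0.67  0.46 -1.1   1.76  0.44  1.19  0.64]
  shift tool mm [ 1.034e+02 -1.000e-01  2.330e+01]
  turn rv [ 0.0043 -0.0008 -0.    ]
t 16.8 tcp [0.5613 0.1051 0.2879] grasp [0.5612 0.1052 0.1239] toolY yaw 69.25 x [-0.001  0.    -1.   ] F [ 0.9  0.2 -0. ] w 70.1 q [ 0.67  0.46 -1.1   1.76  0.44  1.19  0.64]
  shift tool mm [103.4  -1.8  24.9]
```

```bash
python3 -m creep '[[0,-1,24,0,0,0,68],[30,0,0,0,0,0,68],[40,0,0,0,0,0,68],[20,0,0,0,0,0,68],[0,0,0,0,0,0,68]]'|tail -1
python3 -m creep '[[0,0,0,0,0,0,68]]'|tail -1
python3 - <<'E'
from h import *
rep([.5838,.0947,.0205],69)
snap("wrist","w16")
E
```

```text
grip_width: 0.783
grip_width: 0.781
t 17.4 tcp [0.5838 0.0963 0.199 ] grasp [0.5838 0.0965 0.035 ] toolY yaw 69.16 x [ 0.     0.002 -1.   ] F [-0.6 -0.7 -0.2] w 68.0 q [ 0.58  0.6  -1.    1.78  0.57  1.07  0.59]
  shift tool mm [14.5 -1.7  0.6]
  turn rv [ 0.0027 -0.0004 -0.0017]
```

View pics/w16.png

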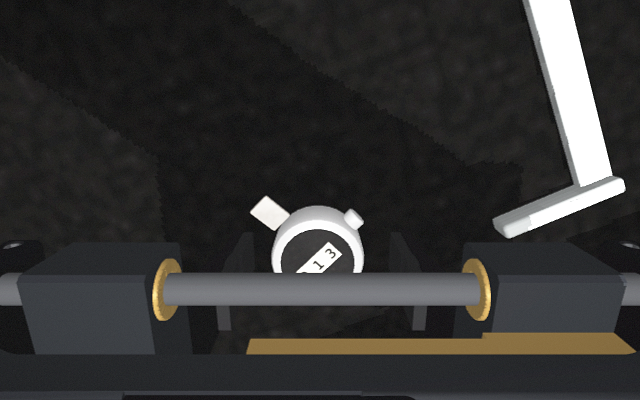

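```bash
python3 -m creep '[[14.5,0,0,0,0,0,68],[0,0,0,0,0,0,55],[0,0,0,0,0,0,40],[0,0,0,0,0,0,38],[0,0,0,0,0,0,38]]' 25
python3 -m creep '[[0,0,0,0,0,0,38],[0,0,0,0,0,0,38]]' 25
python3 - <<'E'
from h import *
rep()
snap("wrist","w17"); snap("side","s17",(220,150,400,280),4.4)
E
```

```text
time: 17.95
position: [0.5839, 0.0957, 0.1848]
tool_rot: [0.287, 1.551, -0.287]
ft_force: [-0.6, -0.6, 2.9]
grip_width: 0.51
time: 18.15
position: [0.5839, 0.0956, 0.1848]
tool_rot: [0.288, 1.551, -0.287]
ft_force: [-1.9, 0.0, 3.5]
grip_width: 0.507
t 18.15 tcp [0.5839 0.0956 0.1848] grasp [0.5841 0.0957 0.0208] toolY yaw 69.02 x [ 0.001  0.    -1.   ] F [-1.9  0.   3.5] w 44.1 q [ 0.57  0.62 -0.98  1.79  0.59  1.05  0.57]
```

View pics/w17.png

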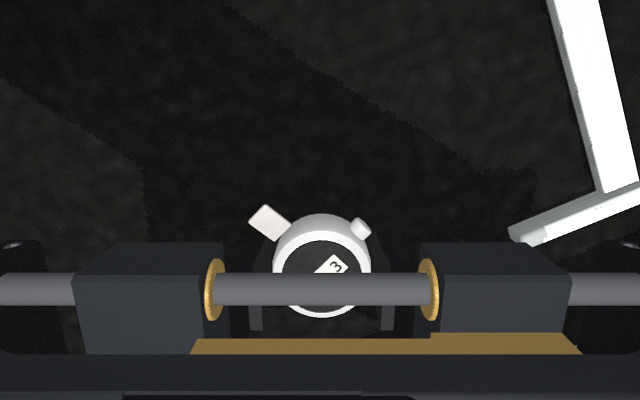

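View pics/s17.png

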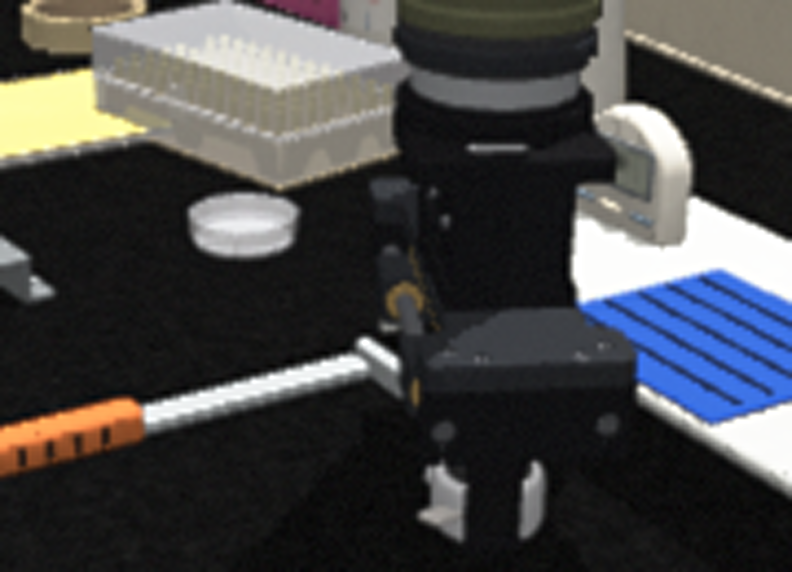

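```bash
python3 -m creep '[[-20,0,0,0,0,0,38],[-35,0,0,0,0,0,38],[-35,0,0,0,0,0,38],[-5,0,0,0,0,0,38],[0,0,0,0,0,0,38]]' 25
python3 - <<'E'
from h import *
rep([.6982,.095,.0208+.059+.035],69)
snap("side","s18",(220,130,420,280),4)
E
```

```text
time: 18.75
position: [0.5839, 0.0963, 0.2811]
tool_rot: [0.288, 1.548, -0.285]
ft_force: [-0.8, 0.2, -2.2]
grip_width: 0.506
t 18.75 tcp [0.5839 0.0963 0.2811] grasp [0.5845 0.0964 0.1171] toolY yaw 69.05 x [ 0.004  0.001 -1.   ] F [-0.8  0.2 -2.2] w 44.0 q [ 0.64  0.51 -1.07  1.72  0.48  1.2   0.65]
  shift tool mm [  2.7  39.3 106.7]
  turn rv [ 0.0009  0.0029 -0.0023]
```

View pics/s18.png

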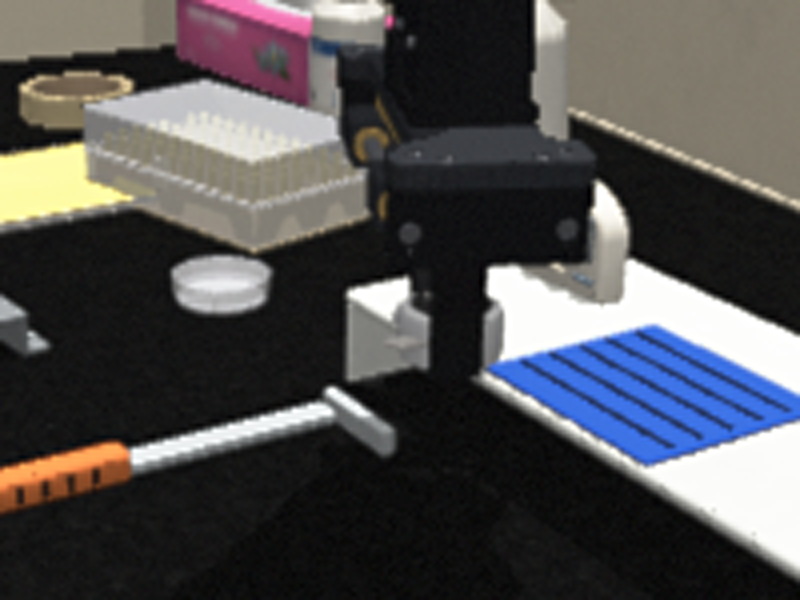

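```bash
python3 -m creep '[[0,8,20,0,0,0,38],[0,12,35,0,0,0,38],[0,12,35,0,0,0,38],[0,7,17,0,0,0,38],[0,0,0,0,0,0,38]]' 25 | tail -1
python3 -m creep '[[0,0,0,0,0,0,38]]' 25 | tail -1
python3 - <<'E'
from h import *
rep([.6982,.095,.0208+.059+.001],69)
snap("side","s19",(260,130,460,280),4);snap("wrist","w19"); snap("top","t19",(250,90,450,240),4)
E
```

```text
grip_width: 0.504
grip_width: 0.509
t 19.4 tcp [0.6967 0.0944 0.2773] grasp [0.6962 0.0946 0.1133] toolY yaw 69.09 x [-0.003  0.001 -1.   ] F [-1.1  0.5 -2.8] w 44.3 q [ 0.46  0.72 -0.96  1.42  0.59  1.31  0.67]
  shift tool mm [32.5  1.1  1.9]
  turn rv [ 0.0016 -0.0036 -0.    ]
```

View pics/s19.png

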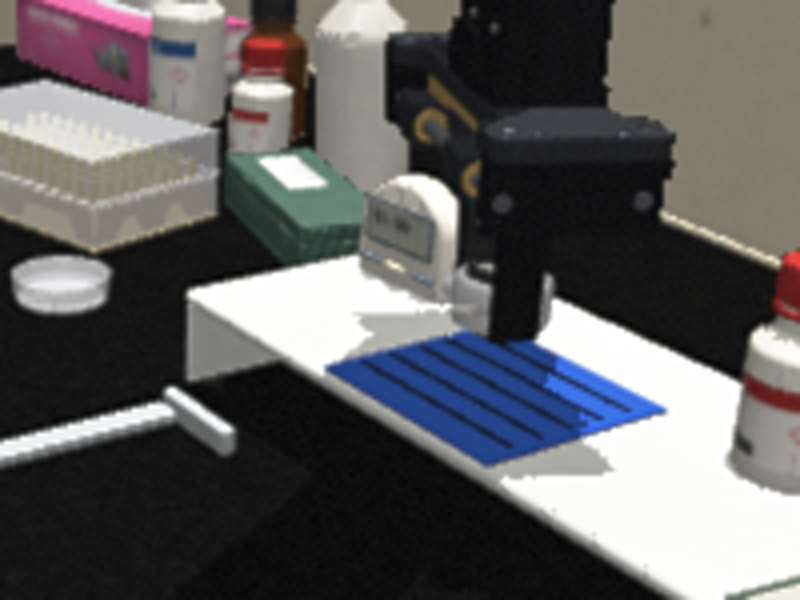

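View pics/w19.png

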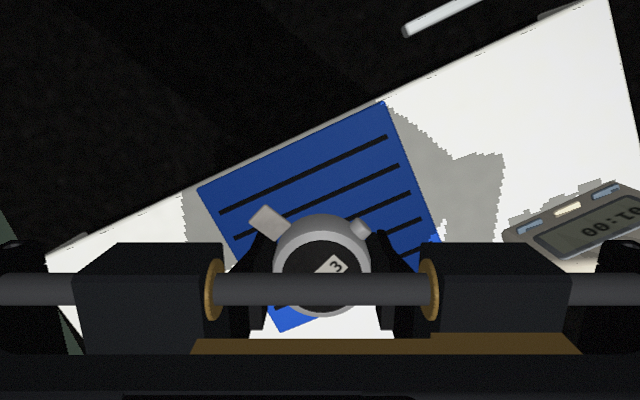

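View pics/t19.png

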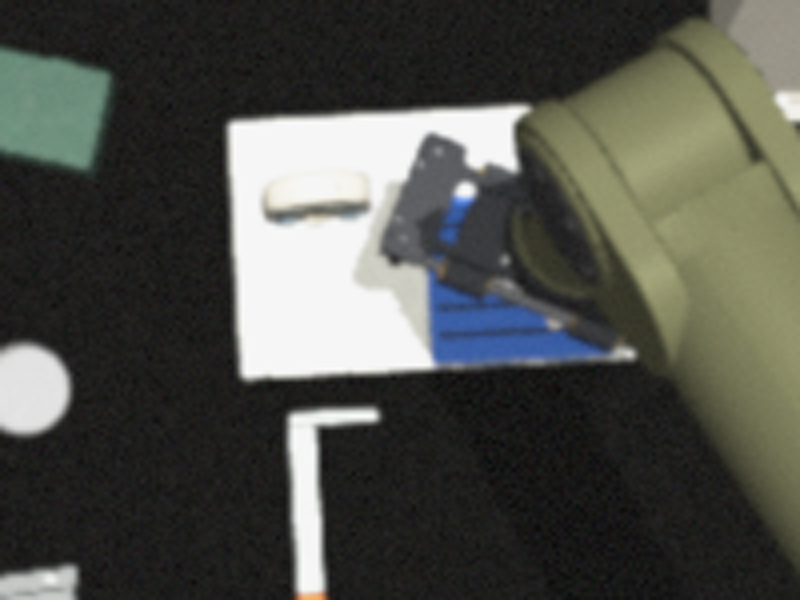

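```bash
python3 -m creep '[[15,1,2,0.001,-0.003,0,38],[12,0,0,0,0,0,38],[0,0,0,0,0,0,38],[0,0,0,0,0,0,38]]' 25 | tail -1
python3 -c "
from h import *
rep([.6982,.095,.0798],69)"
python3 -m creep '[[2,0,0,0,0,0,38],[2,0,0,0,0,0,38],[0,0,0,0,0,0,38]]' 25
python3 -c "
from h import *
rep([.6982,.095,.0798],69)"
```

```text
grip_width: 0.511
t 19.95 tcp [0.6995 0.094  0.2516] grasp [0.6999 0.0939 0.0876] toolY yaw 68.98 x [ 0.002 -0.    -1.   ] F [ 0.3  0.4 -1.4] w 44.5 q [ 0.45  0.74 -0.94  1.44  0.61  1.27  0.66]
  shift tool mm [ 7.8  0.4 -2. ]
  turn rv [-0.0003  0.0021 -0.0004]
time: 20.25
position: [0.6999, 0.0942, 0.2486]
tool_rot: [0.288, 1.548, -0.287]
ft_force: [-0.4, -0.6, -3.1]
grip_width: 0.51
t 20.25 tcp [0.6999 0.0942 0.2486] grasp [0.7005 0.0942 0.0846] toolY yaw 68.99 x [ 0.004 -0.    -1.   ] F [-0.4 -0.6 -3.1] w 44.4 q [ 0.45  0.74 -0.94  1.44  0.61  1.26  0.66]
  shift tool mm [ 4.7 -0.1 -2.4]
  turn rv [-0.0002  0.0034 -0.0012]
```

```bash
python3 -m creep '[[2,0,-2,0,0.003,0,38],[2,0,0,0,0,0,38],[0,0,0,0,0,0,38]]' 25
python3 -c "
from h import *
rep([.6982,.095,.0798],69); snap('side','s20',(320,150,440,240),6)"
```

```text
time: 20.55
position: [0.6978, 0.0949, 0.2442]
tool_rot: [0.288, 1.552, -0.287]
ft_force: [0.5, -1.1, -2.4]
grip_width: 0.507
t 20.55 tcp [0.6978 0.0949 0.2442] grasp [0.6979 0.0951 0.0802] toolY yaw 68.99 x [ 0.     0.001 -1.   ] F [ 0.5 -1.1 -2.4] w 44.1 q [ 0.45  0.74 -0.94  1.45  0.61  1.26  0.65]
  shift tool mm [0.4 0.1 0.3]
  turn rv [-0.0001 -0.0001 -0.0009]
```

View pics/s20.png

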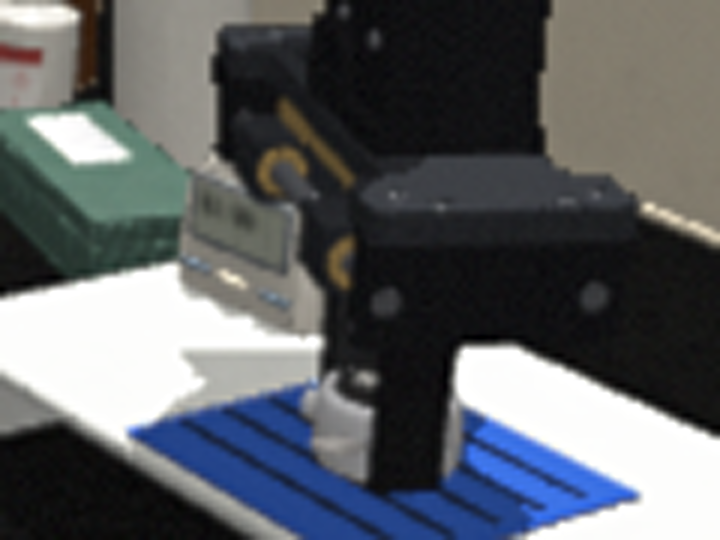

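```bash
python3 -m creep '[[1,0,0,0,0,0,38],[0,0,0,0,0,0,38]]' 25 | grep -E "pos|force"
python3 -m creep '[[1,0,0,0,0,0,38],[0,0,0,0,0,0,38]]' 25| grep -E "pos|force"
```

```text
position: [0.6981, 0.095, 0.244]
ft_force: [-0.6, -0.7, 0.7]
position: [0.6981, 0.095, 0.2439]
ft_force: [-2.6, -1.4, 5.6]
```

Contact: the vertical force has gone from -2.4 N to +5.6 N. I'll release slowly and rise.

```bash
python3 -m creep '[[-1,0,0,0,0,0,44],[0,0,0,0,0,0,52],[0,0,0,0,0,0,60],[0,0,0,0,0,0,64],[0,0,0,0,0,0,64]]' 10
python3 -m creep '[[-10,0,0,0,0,0,64],[-20,0,0,0,0,0,64],[-40,0,0,0,0,0,64],[-45,0,0,0,0,0,64],[-45,0,0,0,0,0,64]]'
python3 -m creep '[[0,0,-45,0,0,0,64],[0,0,-45,0,0,0,64],[0,0,-45,0,0,0,64],[0,0,-30,0,0,0,64],[0,0,0,0,0,0,64]]'
python3 - <<'E'
from h import *
rep();snap("side","s21",(160,150,480,300),2.5); snap("top","t21",(250,90,450,270),4)
E
```

```text
time: 21.5
position: [0.6981, 0.0949, 0.2435]
tool_rot: [0.289, 1.551, -0.287]
ft_force: [-0.3, -0.3, 0.8]
grip_width: 0.713
time: 22.0
position: [0.6975, 0.095, 0.4073]
tool_rot: [0.289, 1.55, -0.286]
ft_force: [1.6, 0.2, 0.1]
grip_width: 0.736
time: 22.5
position: [0.5398, 0.1582, 0.4057]
tool_rot: [0.281, 1.549, -0.283]
ft_force: [0.2, 0.4, 0.5]
grip_width: 0.737
t 22.5 tcp [0.5398 0.1582 0.4057] grasp [0.5403 0.1579 0.2417] toolY yaw 69.38 x [ 0.003 -0.002 -1.   ] F [0.2 0.4 0.5] w 64.1 q [ 0.66  0.33 -1.19  1.64  0.31  1.38  0.64]
```

View pics/s21.png

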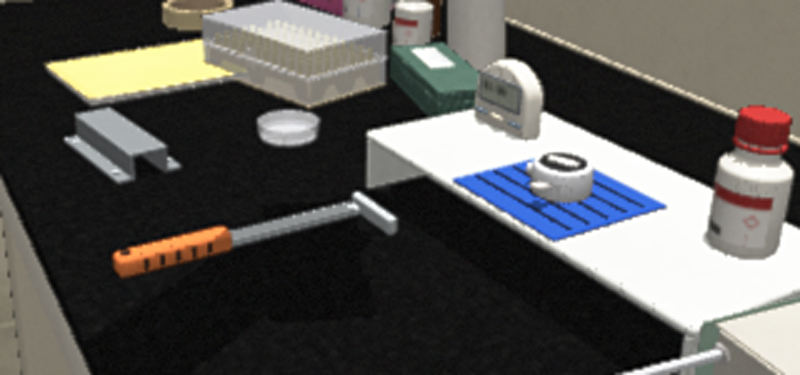

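View pics/t21.png

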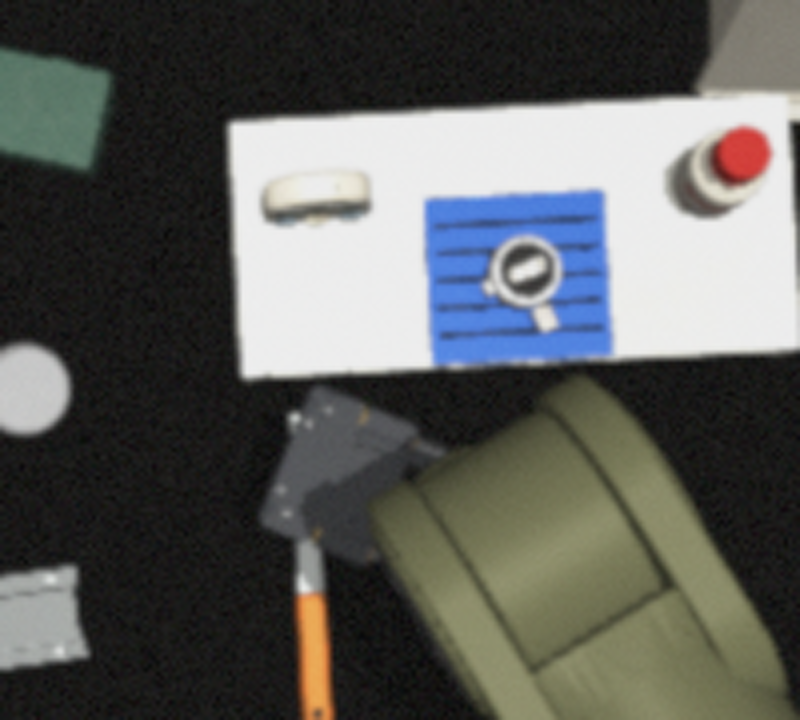

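The counter stands upright in the middle of the pad: its centre is at crop (526, 271) and the pad's is near (519, 276). The retriever lies in front of the riser, nothing else has moved, and the arm touches nothing, so I'm handing in.

Run:
```python
from h import *
c=px2w("t21",526/4+250,271/4+90,.059+.022);print("ctr to pad mm",(c[:2]-[.6982,.095])*1e3)
from bench import ctrl
print(ctrl.close_job())
```

```text
ctr to pad mm [ 1.46454075 -1.85590154]
the job is handed in; nothing more can be done
None
```

The job is handed in at about 22.6 s of the 72 s allowed; the interface reports no verdict.

- **Sleeve:** I drew the retriever out by its steel strip and put it down on the worktop. I then picked it up again by the orange handle.
- **Counter:** I reached under the riser and hooked the counter from behind. I dragged it until the centre of its round body was about 141 mm in front of the riser's centre; the step needs more than 108 mm. The gripper did not go under the riser.
- **Retriever:** It lies released on the worktop. Its hook is about 20–25 mm in front of the riser's front edge.
- **Pad:** I set the counter upright on the blue pad. The last top picture puts its centre about 2 mm from the pad's centre.

In the last pictures the timer, bottle and dish are where they were, and the arm is clear of everything. No check failed. One thing ran close: while I was lifting off the retriever, joint 3 read -1.36 rad against its limit of -1.38.

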